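# Show a model house to the desk camera, then set it on its display base

## Robot

A 7-joint arm with a two-finger parallel gripper is mounted at the origin on the work surface. World frame = base frame: x ahead of the robot, y to its left, z up, the work surface at z = 0. Lengths are in m, angles in degrees, forces in N, time in s.
With the tool pointing down it reaches from about 0.425 to 0.875 m from the base axis. Payload 4.7 kg.
Tool frame: the origin (TCP) lies at the very end of the fingers, on their centre line; the grasp point (between the pads) lies behind it (env.pinch_z is the z of the grasp point in the tool frame, in m); z points along the fingers, y is the direction in which the jaws open and shut (so a half turn about z gives the same grasp; the last joint's range is limited). The gripper opens to 87 mm and grips with 3 to 60 N. Pads are 19 mm wide; open, the fingers measure 117 mm over their backs; the gripper's body (75 mm by 190 mm) begins 51 mm behind the grasp point.
Start: joints at [-66.056, 18.392, -4.016, 83.108, 1.295, 78.541, -3.26], TCP at [0.255, 0.598, 0.223] pointing down, gripper open.
Joint ranges: [-163.93, 163.93], [-17.29, 119.83], [-79.2, 71.16], [3.27, 140.29], [-89.18, 269.18], [5.43, 117.66], [-154.24, 154.24]. Speed limits (degrees/s): [147.25, 147.25, 180, 180, 180, 180, 180].

## Interface

Orientations are given as [roll, pitch, yaw] about the fixed x, y, z axes, in that order (R = Rz(yaw) Ry(pitch) Rx(roll)).
In Python, from cell import readout, read_camera, env gives the robot as it stands. The module is installed in compiled form; this text tells all that it offers.
- The arm moves only by the tool servo_tool, never from a script. Its argument "plan" is a list that holds one entry, the list of rows, each a list of 5 numbers: the finger opening in m, from 0 to 0.087, then the shift along the tool's x, y, z in m, then the turn about the tool's z in rad. In form: [[[jaw, x, y, z, yaw], ...]]. A call has 1 to 12 rows; each row is the pose to reach, as a shift and turn from the pose measured when the call began, along the tool's axes at that moment; what a row does not reach only later rows make up. A row lasts 1/12 s, in which the tool goes at most 41.7 mm and 7.16 degrees, less where a joint would pass 70% of its speed; a pose out of reach is approached as far as the arm can. A call with a gripper value outside its range is refused whole. The fingers move at their own pace and stop on an object; "force" is the grip in N (left out, the last holds). Time passes only in rows, so rows that repeat a pose let the fingers close. It gives the time, the measured TCP pose, the force and the opening at its end, in the units of the state.
- readout.get_obs(): the state, without advancing time (a new reading comes with each control period).
- read_camera(name): name is "scene" or "top" or "wrist"; returns a dict with "image" (400x640x3 uint8, red, green, blue), "range_z" (400x640 float32, m along the optical axis (not along the pixel's ray), 0 where there is no reading), "mtx" (3x3 intrinsics, pixels), "camera_from_world" (4x4, takes a point from world to camera coordinates). Camera axes: x right, y up, looking along -z (the intrinsics and any distortion apply to the point x, -y, -z); pixel columns grow to the right and rows downward; lengths in m; the calibration is good to about 2 mm. A picture is of the moment at which its call begins.
- env.sign_off(): hands the job in, once; it reports no verdict.
The state is a dict: "time_s": time; "qpos": joint angles; "joint_velocities": joint speeds; "effort": joint torques, N m; "tool_pos": TCP position; "tool_rot": TCP orientation; "force": force on the tool from outside, world axes, zero at the start; "wrist_torque": the same for the moment, N m; "grip_width": finger opening in m.
Only numpy, scipy, OpenCV 4.12 (cv2) and the standard library are available. Lean on these libraries where they do the work, as an engineer would, in place of code of your own. Each camera call takes 0.05 s, during which the arm holds its last target. There are 200 camera calls.

## Task

Pick up the model house and show it to the desk camera from three sides: first the side with yellow shutters, then the front with the red door, then the side with blue shutters. Hold each one still for about a second, square on to the lens, upright in the picture and with the middle of the wall about 160 mm in front of the lens. Then set the house down on its green display base, without dropping it, door towards the red mat and fully home over the two pegs, let go, and leave the mug, paint jar and ink bottle where they are.

Things in the scene. Friction and masses are not known exactly. Their poses are not given: they have to be found in the camera images.
- house: White model house, 64 mm (x) by 70 mm (y), flat roof at 100 mm, 200 g, upright on the table at the start. Origin: centre of the underside; z up through the house. Red door on the -x wall, yellow shutters on +y, blue shutters on -y, +x wall blank. Underside: two square holes 17 mm wide, 20 mm deep, centred at x = -12, y = +18 and -18 mm
- house_tower (a point): Centre of the brick-red stair tower on the middle of the roof, 30 x 30 mm and 45 mm high (from 100 to 145 mm above the underside), a good place to grip: (0, 0, 122.5) mm in the house's frame
- house_yellow (a point): Middle of the wall with yellow shutters: (0, +35, 55) mm in the house's frame, axes as the house's
- house_front (a point): Middle of the front wall with the red door: (-32, 0, 55) mm in the house's frame, axes as the house's
- house_blue (a point): Middle of the wall with blue shutters: (0, -35, 55) mm in the house's frame, axes as the house's
- plinth: Display base, fixed: wooden slab 120 mm (x) by 110 mm (y), 18 mm thick, green top, small red mat at the middle of its -x edge. Origin: centre of its underside, z up. Two brass pegs 12 mm thick with tapered tips stand 15 mm above the top at x = -12, y = +18 and -18 mm, and enter the house's holes
- plinth_seat (a point): Centre of the display base's top, 18 mm above its underside. The seated house has its origin here and its axes along the base's (door towards the red mat)
- camera_stand: Desk camera's stand, fixed: a dark foot 120 x 120 mm and 16 mm thick with an aluminium column 18 mm thick and 350 mm high at its middle. Origin: centre of the foot's underside, z up. The camera is carried on its -x side and looks to -x
- camera_head: Desk camera, fixed on the stand: black lens barrel with orange ring, 48 mm across, and grey case 76 mm wide, 58 mm high, reaching 80 mm behind the glass. Origin: centre of the lens glass. It looks along its own -x axis, 35 degrees below level; its z axis is up in the picture (35 degrees from vertical), y is level
- focus (a point): Point of sharp focus, in the air 160 mm straight in front of the lens glass: (-160, 0, 0) mm in the camera's frame, axes as the camera's. The middle of the wall being shown belongs here
- mug: White mug, 80 mm across and 92 mm high, handle at its +y side; origin: centre of the underside. Bystander
- paint_jar: Red paint jar with white cap, 60 mm across and 70 mm high; origin: centre of the underside. Bystander
- ink_bottle: Round ink bottle with black cap, 52 mm across and 75 mm high; origin: centre of the underside. Bystander
Things that resemble listed ones, but are neither listed nor needed, are in the scene too. There is more than one size of the plinth; the one meant has the size given above.

How it is judged (in metres and radians):
On the way, in this order (a step that is already met when the one before it is completed fails the run):
1. the side with yellow shutters is shown to the camera: its middle within 30 mm of the focus, facing the lens and upright in the picture within 12 degrees, held still for 0.8 s (distance between house_yellow and focus below 0.03 m and angle between the y axis of house and the x axis of camera_head, either way round below 0.22 rad and angle between the z axis of house and the z axis of camera_head, either way round below 0.22 rad and angle between house's own z axis and vertical below 1.2 rad and angle between house's own y axis and vertical below 1.4 rad and linear speed of house below 0.04 m/s and angular speed of house below 0.3 rad/s), for 0.8 s.
2. then the front with the red door is shown in the same way (distance between house_front and focus below 0.03 m and angle between the x axis of house and the x axis of camera_head, either way round below 0.22 rad and angle between the z axis of house and the z axis of camera_head, either way round below 0.22 rad and angle between house's own z axis and vertical below 1.2 rad and angle between house's own x axis and vertical above 1.74 rad and linear speed of house below 0.04 m/s and angular speed of house below 0.3 rad/s), for 0.8 s.
3. then the side with blue shutters is shown in the same way (distance between house_blue and focus below 0.03 m and angle between the y axis of house and the x axis of camera_head, either way round below 0.22 rad and angle between the z axis of house and the z axis of camera_head, either way round below 0.22 rad and angle between house's own z axis and vertical below 1.2 rad and angle between house's own y axis and vertical above 1.74 rad and linear speed of house below 0.04 m/s and angular speed of house below 0.3 rad/s), for 0.8 s.
At the end, for the whole second after the job is handed in: The house stands on the display base, fully down over both pegs (underside within 3 mm of the top), within 6 mm of its place and 0.2 rad of its direction with the door towards the red mat, upright within 0.06 rad, at rest and let go (horizontal distance between house and plinth_seat below 0.006 m and z of house in the frame of plinth_seat below 0.003 m and x of house_front in the frame of plinth below -0.02 m and angle between the x axis of house and the x axis of plinth, either way round below 0.2 rad and angle between house's own z axis and vertical below 0.06 rad and linear speed of house below 0.02 m/s and contact force between the fingers and house below 0.1 N); the robot touches nothing.
It fails at once if the mug, paint jar or ink bottle is moved more than 25 mm (distance of any of mug, paint_jar, ink_bottle from where it was at the start of the episode above 0.025 m).
It fails at once if the house falls freely (moves faster than 0.45 m/s with no finger on it: a drop of more than 10 mm) (linear speed of house above 0.45 m/s and contact force between the fingers and house below 0.1 N).
It also fails if it takes over 64 s, if anything falls off the work surface, if the arm or the gripper's body presses on something with over 40 N, if the wrist force passes 120 N, or if a joint passes its speed limit or range.

## Working session

There is one attempt and no reset: what is moved stays moved. The work goes in short steps, Python scripts to look and compute and a tool call to move; the robot and the scene stay as the last step left them, time stands still between calls to the robot, and variables do not carry over. Pictures are saved under pics/ and viewed, about 8 in all and at most 12, crops included, and the job is handed in when it is done.

Besides the shell and the picture viewer there is one more tool, called after "Request:" by a JSON object that holds its "op" and its "data". servo_tool: Moves the arm, as the interface text tells. Its arguments: {"type":"object","properties":{"plan":{"type":"array"},"force":{"type":"number"}},"required":["plan"]}

```bash
mkdir -p pics; ls; python3 - <<'E'
from cell import readout, read_camera, env
import cv2, numpy as np
print(readout.get_obs()); print(env.pinch_z)
for n in ["scene","top"]:
    c=read_camera(n); cv2.imwrite(f"pics/{n}0.png",c["image"][:,:,::-1]); np.savez(f"pics/{n}0.npz",**c)
    print(n,c["mtx"],c["camera_from_world"])
E
```

```text
pics
{'time_s': 0.0, 'qpos': array([-66.05522555,  18.43885469,  -4.01246886,  83.17480713,
         1.29631132,  78.54162973,  -3.26069522]), 'joint_velocities': array([ 0.0187974 ,  0.06622983,  0.02225569, -0.0630423 ,  0.05727665,
       -0.05453339, -0.00374375]), 'effort': array([ 4.83170794e-06, -4.91280627e+01, -4.03932156e-01, -3.12527525e+01,
       -6.40359591e-02,  4.34924173e-02,  1.37326665e-04]), 'tool_pos': array([0.25527059, 0.59717   , 0.22146427]), 'tool_rot': array([-1.79890013e+02,  8.06165806e-03,  1.56861641e+02]), 'force': array([0.6783608 , 0.7112637 , 0.37342413]), 'wrist_torque': array([ 0.04285693,  0.0324819 , -0.0202633 ]), 'grip_width': 0.08702522143844016}
-0.0187
scene [[475.45294762   0.         309.63326657]
 [  0.         475.45294762 196.34212912]
 [  0.           0.           1.        ]] [[-0.64616262  0.76318732 -0.00435697  0.41486046]
 [-0.55554296 -0.46642808  0.68834357  0.17579931]
 [ 0.52330287  0.44720237  0.72537173 -1.73723319]
 [ 0.          0.          0.          1.        ]]
top [[464.64809081   0.         310.72919451]
 [  0.         464.64809081 203.85907567]
 [  0.           0.           1.        ]] [[-0.02598534 -0.99961154 -0.01007637 -0.02863439]
 [ 0.98999958 -0.02713096  0.13843679 -0.59953625]
 [-0.1386564  -0.00637828  0.99032001 -1.56170319]
 [ 0.          0.          0.          1.        ]]
```

View pics/scene0.png

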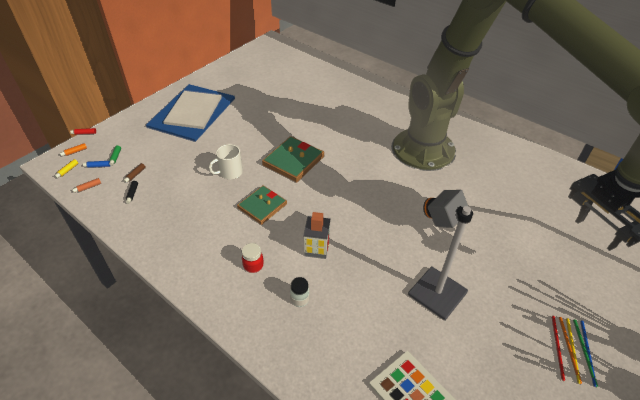

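View pics/top0.png

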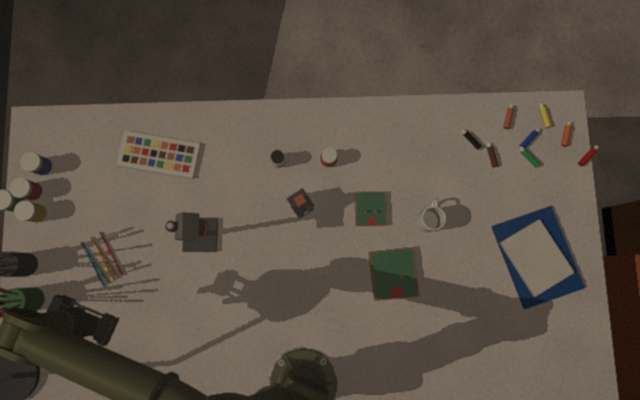

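```bash
cat > h.py <<'E'
import numpy as np, cv2
def cloud(c):
    z=c["range_z"]; K=c["mtx"]; v,u=np.mgrid[0:z.shape[0],0:z.shape[1]]
    P=np.stack([(u-K[0,2])/K[0,0]*z,-(v-K[1,2])/K[1,1]*z,-z],-1)
    T=np.linalg.inv(c["camera_from_world"]); W=P@T[:3,:3].T+T[:3,3]; W[z==0]=np.nan
    return W
def proj(c,p):
    T=c["camera_from_world"]; K=c["mtx"]; q=np.atleast_2d(p)@T[:3,:3].T+T[:3,3]
    return np.stack([K[0,0]*q[:,0]/-q[:,2]+K[0,2],-K[1,1]*q[:,1]/-q[:,2]+K[1,2]],-1)
E
python3 - <<'E'
from h import *
t=dict(np.load("pics/top0.npz")); s=dict(np.load("pics/scene0.npz"))
W=cloud(t); S=cloud(s)
def comp(W,c,box,zlo,zhi,name,msk=None):
    m=(W[...,2]>zlo)&(W[...,2]<zhi)
    b=np.zeros_like(m); b[box[1]:box[3],box[0]:box[2]]=1; m&=b
    if msk is not None: m&=msk
    p=W[m]
    if len(p)<5: print(name,len(p));return
    r=cv2.minAreaRect(p[:,:2].astype(np.float32)*1000)
    print(name,len(p),"mean",p.mean(0).round(4),"rect",np.round(r[0],1),np.round(r[1],1),round(r[2],1),"z",np.percentile(p[:,2],[5,50,95]).round(4))
for nm,im in (("top",t),):
  comp(W,t,(340,180,400,240),.012,.03,"plA")
  comp(W,t,(355,240,430,305),.012,.03,"plB")
  comp(W,t,(270,175,330,225),.09,.11,"roof")
  comp(W,t,(270,175,330,225),.135,.155,"tower")
  comp(W,t,(415,195,455,235),.02,.11,"mug")
  comp(W,t,(265,145,292,170),.06,.09,"ink")
  comp(W,t,(315,145,345,170),.055,.09,"jar")
  comp(W,t,(155,200,230,260),.008,.022,"foot")
  comp(W,t,(155,200,230,260),.33,.37,"coltop")
  comp(W,t,(155,200,230,260),.22,.33,"head")
comp(S,s,(415,180,475,235),.15,.4,"headS")
rgb=t["image"].astype(int)
red=(rgb[...,0]>1.6*rgb[...,1])&(rgb[...,0]>1.6*rgb[...,2])
comp(W,t,(340,180,400,240),.01,.04,"matA",red); comp(W,t,(355,240,430,305),.01,.04,"matB",red)
i=t["image"]; a=cv2.resize(i[170:310,270:440],None,fx=4,fy=4,interpolation=3)[:,:,::-1]
cv2.imwrite("pics/c1.png",np.clip(a*1.4,0,255)[:600])
i=s["image"]; a=cv2.resize(i[120:320,200:480],None,fx=2.8,fy=2.8,interpolation=3)[:,:,::-1]
cv2.imwrite("pics/c2.png",a)
E
```

```text
plA 1008 mean [ 0.5825 -0.2523  0.0183] rect [ 582.5 -252.9] [110. 120.] 88.9 z [0.0131 0.0181 0.0243]
plB 1950 mean [ 0.3551 -0.3195  0.0246] rect [ 356.8 -348.1] [166.9 210.2] 4.5 z [0.0193 0.0248 0.0291]
roof 338 mean [ 0.5986 -0.009   0.0994] rect [600.5  -8.2] [73.3 67. ] 31.1 z [0.0941 0.0992 0.1057]
tower 91 mean [ 0.5993 -0.0084  0.1439] rect [599.4  -8.2] [29.9 29.5] 31.6 z [0.1379 0.1442 0.1496]
mug 374 mean [ 0.5421 -0.4519  0.0645] rect [ 544.  -458.3] [ 78.3 105.9] 42.0 z [0.0245 0.069  0.0941]
ink 149 mean [0.7636 0.0674 0.074 ] rect [763.8  67.6] [44.7 44.8] 26.2 z [0.0665 0.0747 0.08  ]
jar 191 mean [ 0.7647 -0.1114  0.0685] rect [ 766.  -110.5] [51.5 51.6] 87.3 z [0.0619 0.0684 0.0747]
foot 672 mean [0.4919 0.3325 0.0145] rect [527.1 378.2] [263.  206.1] 86.9 z [0.0089 0.0146 0.0201]
coltop 711 mean [0.5046 0.3055 0.3455] rect [505.8 315.9] [93.7 75.8] 88.4 z [0.333  0.3446 0.3583]
head 192 mean [0.5017 0.2784 0.3162] rect [504.3 297.6] [73.3 94.7] 0.6 z [0.3036 0.3169 0.3277]
headS 1469 mean [0.5205 0.314  0.3318] rect [509.8 306.3] [ 80.  114.8] 4.2 z [0.2921 0.3373 0.3575]
matA 54 mean [ 0.5372 -0.2529  0.0185] rect [ 537.9 -252.6] [21.6 25.8] 88.3 z [0.0136 0.0188 0.0231]
matB 113 mean [ 0.2913 -0.326   0.0263] rect [ 291.1 -326.5] [36. 36.] 4.1 z [0.0194 0.0269 0.0324][ WARN:0@0.327] global loadsave.cpp:1063 imwrite_ Unsupported depth image for selected encoder is fallbacked to CV_8U.
```

View pics/c1.png

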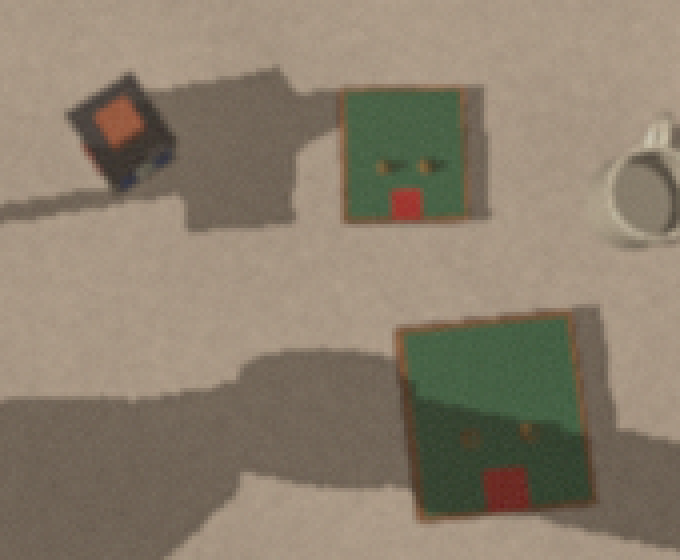

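View pics/c2.png

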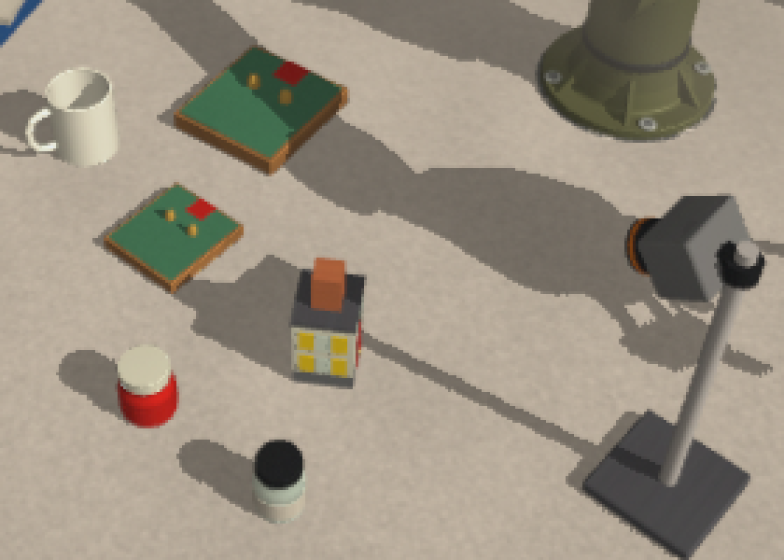

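Request:
{"op": "servo_tool", "data": {"plan": [[[0.087, 0.2, -0.03, -0.3, 0], [0.087, 0.2, -0.03, -0.3, 0], [0.087, 0.2, -0.03, -0.3, 0], [0.087, 0.2, -0.03, -0.3, 0], [0.087, 0.2, -0.03, -0.3, 0], [0.087, 0.2, -0.03, -0.3, 0], [0.087, 0.2, -0.03, -0.3, 0], [0.087, 0.2, -0.03, -0.3, 0], [0.087, 0.2, -0.03, -0.3, 0], [0.087, 0.2, -0.03, -0.3, 0]]], "force": 30}}

```text
time_s: 0.93
tool_pos: [0.0549, 0.6499, 0.5263]
tool_rot: [179.8, -0.3, 157.2]
force: [-1.1, 1.0, 0.5]
grip_width: 0.0873
```

```bash
cat > o.py <<'E'
from cell import readout
import numpy as np
from scipy.spatial.transform import Rotation as R
o=readout.get_obs(); M=R.from_euler('xyz',o["tool_rot"],degrees=True)
print(o["time_s"],"q",o["qpos"].round(2),"p",o["tool_pos"].round(4),"rpy",o["tool_rot"].round(2),"F",o["force"].round(1),"w",round(o["grip_width"],4))
print(M.as_matrix().round(4))
open("log.txt","a").write(repr([*o["qpos"],*o["tool_pos"],*o["tool_rot"]])+"\n")
E
python3 o.py
```

```text
0.9333 q [-82.74  23.44  -8.86  41.75   3.66 114.66 -22.08] p [0.0549 0.6499 0.5263] rpy [179.75  -0.31 157.25] F [-1.1  1.   0.5] w 0.0873
[[-0.9222  0.3868 -0.0034]
 [ 0.3867  0.9222  0.0061]
 [ 0.0055  0.0043 -1.    ]]
```

Request:
{"op": "servo_tool", "data": {"plan": [[[0.087, 0, 0, -0.2, 0], [0.087, 0, 0, -0.2, 0], [0.087, 0, 0, -0.2, 0], [0.087, 0, 0, -0.2, 0], [0.087, 0, 0, -0.2, 0], [0.087, 0, 0, -0.2, 0], [0.087, 0, 0, -0.2, 0], [0.087, 0, 0, -0.2, 0]]]}}

```text
time_s: 1.6
tool_pos: [0.0521, 0.6102, 0.5884]
tool_rot: [176.9, -1.3, 157.3]
force: [1.3, -0.5, 0.1]
grip_width: 0.0872
```

```bash
python3 o.py
```

```text
1.6 q [-94.31  18.8   12.06  40.61  -4.79 117.59 -18.05] p [0.0521 0.6102 0.5884] rpy [176.93  -1.26 157.31] F [ 1.3 -0.5  0.1] w 0.0872
[[-9.224e-01  3.862e-01  4.000e-04]
 [ 3.856e-01  9.208e-01  5.790e-02]
 [ 2.200e-02  5.350e-02 -9.983e-01]]
```

Request:
{"op": "servo_tool", "data": {"plan": [[[0.087, 0.15, 0.37, -0.4, 0], [0.087, 0.15, 0.37, -0.4, 0], [0.087, 0.15, 0.37, -0.4, 0], [0.087, 0.15, 0.37, -0.4, 0], [0.087, 0.15, 0.37, -0.4, 0], [0.087, 0.15, 0.37, -0.4, 0], [0.087, 0.15, 0.37, -0.4, 0], [0.087, 0.15, 0.37, -0.4, 0]]]}}

```text
time_s: 2.27
tool_pos: [0.0466, 0.6911, 0.5782]
tool_rot: [174.2, -2.2, 157.4]
force: [-0.0, -0.1, 0.7]
grip_width: 0.0869
```

Request:
{"op": "servo_tool", "data": {"plan": [[[0.087, 0, 0, -0.4, 0], [0.087, 0, 0, -0.4, 0], [0.087, 0, 0, -0.4, 0], [0.087, 0, 0, -0.4, 0]]]}}

```text
time_s: 2.6
tool_pos: [0.0431, 0.6331, 0.6303]
tool_rot: [171.5, -3.1, 157.5]
force: [0.4, -0.1, 0.8]
grip_width: 0.0869
```

```bash
python3 o.py
```

```text
2.6 q [-94.6   20.69  12.49  32.96  -5.71 117.64 -19.03] p [0.0431 0.6331 0.6303] rpy [171.51  -3.12 157.49] F [ 0.4 -0.1  0.8] w 0.0869
[[-0.9225  0.386   0.0068]
 [ 0.3822  0.9106  0.157 ]
 [ 0.0544  0.1474 -0.9876]]
```

Request:
{"op": "servo_tool", "data": {"plan": [[[0.087, 0.4, -0.2, -0.1, 0.3], [0.087, 0.4, -0.2, -0.1, 0.3], [0.087, 0.4, -0.2, -0.1, 0.3]]]}}

```text
time_s: 2.85
tool_pos: [-0.0774, 0.6164, 0.6401]
tool_rot: [172.4, -6.1, 140.0]
force: [-0.5, -0.4, -0.0]
grip_width: 0.0869
```

```bash
python3 o.py; cat > log0.txt <<'E'
[-66.05522555,18.43885469,-4.01246886,83.17480713,1.29631132,78.54162973,-3.26069522,0.25527059,0.59717,0.22146427,-179.890013,0.008,156.861641]
E
cat log0.txt >> log.txt
cat > kin.py <<'E'
import numpy as np, itertools
from scipy.spatial.transform import Rotation as R
from scipy.optimize import least_squares
def fk(q,P,S,c):
    d1,L1,a1,L2,a2,L3,a3=P; q=np.radians(q)*S
    ax='zyzyzyz'; off=[(0,0,0),(a1,0,L1),(0,0,0),(a2,0,L2),(0,0,0),(a3,0,L3),(0,0,0)]
    p=np.array([0,0,d1]); r=R.identity()
    for k in range(7):
        r=r*R.from_euler(ax[k],q[k]); p=p+r.apply(off[k])
    return p, r*R.from_euler('z',c)
E
python3 - <<'E'
from kin import *
D=np.array([eval(l) for l in open("log.txt")])
def rr(S,c):
    return max((fk(d[:7],np.zeros(7),S,c)[1].inv()*R.from_euler('xyz',d[10:],degrees=True)).magnitude() for d in D)
best=[]
for s in itertools.product([1,-1],repeat=4):
    S=np.array([s[0],1,s[1],1,s[2],1,s[3]])
    for c in range(0,360,90): best.append((np.degrees(rr(S,np.radians(c))),S,c))
best.sort(key=lambda b:b[0])
for b in best[:3]: print(b)
_,S,c=best[0]
f=lambda P:np.concatenate([fk(d[:7],P,S,np.radians(c))[0]-d[7:10] for d in D])
r=least_squares(f,[.33,.42,0,.4,0,.25,0]); print(r.x.round(4),np.abs(r.fun).max(),np.linalg.svd(r.jac)[1])
E
```

```text
2.85 q [-109.92   18.98   17.7    34.41   -5.38  117.6   -46.9 ] p [-0.0774  0.6164  0.6401] rpy [172.35  -6.07 140.02] F [-0.5 -0.4 -0. ] w 0.0869
[[-0.762   0.6475  0.0052]
 [ 0.6389  0.7504  0.1693]
 [ 0.1057  0.1324 -0.9855]]
(np.float64(6.166389249807555e-05), array([-1,  1, -1,  1, -1,  1, -1]), 90)
(np.float64(11.411953323200303), array([-1,  1, -1,  1,  1,  1, -1]), 90)
(np.float64(27.188443190651718), array([-1,  1,  1,  1,  1,  1, -1]), 90)
[ 2.346e-01  4.688e-01 -7.500e-02  4.998e-01 -4.000e-04  3.816e-01
 -8.100e-02] 0.034278312994453525 [4.43021256 3.82141684 0.63428152 0.56452931 0.19827301 0.08828433
 0.0433267 ]
```

```bash
cat > kin.py <<'E'
import numpy as np, itertools
from scipy.spatial.transform import Rotation as R
from scipy.optimize import least_squares
S=np.array([-1,1,-1,1,-1,1,-1]); C=np.pi/2
LO=np.array([-163.93,-17.29,-79.2,3.27,-89.18,5.43,-154.24]); HI=np.array([163.93,119.83,71.16,140.29,269.18,117.66,154.24])
def fk(q,P):
    d1,L1,a1,L2,a2,L3,a3,a0=P; q=np.radians(q)*S
    off=[(a0,0,0),(0,0,L1),(a1,0,0),(a2,0,L2),(0,0,0),(a3,0,L3),(0,0,0)]
    p=np.array([0,0,d1]); r=R.identity()
    for k in range(7):
        r=r*R.from_euler('zyzyzyz'[k],q[k]); p=p+r.apply(off[k])
    return p, r*R.from_euler('z',C)
E
python3 - <<'E'
from kin import *
D=np.array([eval(l) for l in open("log.txt")])
for fix in [(),(7,),(2,4),(2,4,7)]:
    m=np.array([i not in fix for i in range(8)])
    def ex(x): P=np.zeros(8);P[m]=x;return P
    f=lambda x:np.concatenate([fk(d[:7],ex(x))[0]-d[7:10] for d in D])
    r=least_squares(f,np.array([.33,.42,0,.4,0,.25,0,0])[m]); print(fix,ex(r.x).round(4),np.abs(r.fun).max())
print(D.shape)
# azimuth check of position in j1 frame
for d in D: print((R.from_euler('z',np.radians(d[0])).apply(d[7:10])).round(4), d[:7].round(1))
E
```

```text
() [ 0.2522  0.5266  0.1109  0.5297  0.0025  0.3868  0.0858 -0.0553] 0.03569050034610947
(7,) [0.337  0.4034 0.1163 0.529  0.015  0.3413 0.1045 0.    ] 0.03595274565008537
(2, 4) [ 0.254   0.4751  0.      0.5035  0.      0.3818 -0.0752 -0.0702] 0.03418331990164699
(2, 4, 7) [ 0.3969  0.3136  0.      0.5023  0.      0.3716 -0.0624  0.    ] 0.03356170582447539
(5, 13)
[0.6516 0.0277 0.5263] [-82.7  23.4  -8.9  41.8   3.7 114.7 -22.1]
[ 0.6046 -0.0978  0.5884] [-94.3  18.8  12.1  40.6  -4.8 117.6 -18.1]
[ 0.6276 -0.0938  0.6303] [-94.6  20.7  12.5  33.   -5.7 117.6 -19. ]
[ 0.6059 -0.1373  0.6401] [-109.9   19.    17.7   34.4   -5.4  117.6  -46.9]
[0.6494 0.0091 0.2215] [-66.1  18.4  -4.   83.2   1.3  78.5  -3.3]
```

```bash
cat > kin.py <<'E'
import numpy as np
from scipy.spatial.transform import Rotation as R
from scipy.optimize import least_squares
S=np.array([-1,1,-1,1,-1,1,-1]); C=np.pi/2
LO=np.array([-163.93,-17.29,-79.2,3.27,-89.18,5.43,-154.24]); HI=np.array([163.93,119.83,71.16,140.29,269.18,117.66,154.24])
def fk(q,P):
    d1,a0,L1,b1,L2,b2,L3,b3=P; q=np.radians(q)*S
    off=[(a0,0,0),(0,b1,L1),(0,0,0),(0,b2,L2),(0,0,0),(0,b3,L3),(0,0,0)]
    p=np.array([0,0,d1]); r=R.identity()
    for k in range(7):
        r=r*R.from_euler('zyzyzyz'[k],q[k]); p=p+r.apply(off[k])
    return p, r*R.from_euler('z',C)
def data(): return np.array([eval(l) for l in open("log.txt")])
def fit(x0,free=range(8)):
    D=data(); free=list(free)
    def ex(x): P=np.array(x0,float);P[free]=x;return P
    f=lambda x:np.concatenate([fk(d[:7],ex(x))[0]-d[7:10] for d in D])
    r=least_squares(f,np.array(x0)[free],x_scale=.1); return ex(r.x),np.abs(r.fun).max()
E
python3 - <<'E'
from kin import *
for x0,fr in [([.317,.081,.4,-.19,.4,.17,.35,-.136],range(8)),([.317,0,.4,0,.4,0,.35,0],range(8)),([.317,0,.4,0,.4,0,.35,0],[0,2,3,4,5,6,7]),([.317,.0,.4,-.02,.4,0,.35,0],[0,2,3,4,6])]:
    P,e=fit(x0,fr); print(P.round(4),e)
E
```

```text
[ 2.495e-01  0.000e+00  4.678e-01 -1.560e-02  5.131e-01 -1.060e-02
  3.687e-01 -4.000e-04] 2.8661201190161023e-09
[ 2.495e-01  0.000e+00  4.678e-01 -1.560e-02  5.131e-01 -1.060e-02
  3.687e-01 -4.000e-04] 1.068495514289225e-09
[ 2.495e-01  0.000e+00  4.678e-01 -1.560e-02  5.131e-01 -1.060e-02
  3.687e-01 -4.000e-04] 2.7607631736259464e-09
[ 0.2292  0.      0.4668 -0.0266  0.5142  0.      0.3474  0.    ] 0.0015814420847068966
```

```bash
python3 - <<'E'
from h import *; from kin import *
P,e=fit([.317,0,.4,0,.4,0,.35,0]); np.save("P.npy",P)
t=dict(np.load("pics/top0.npz")); s=dict(np.load("pics/scene0.npz"))
W=cloud(t); Sc=cloud(s)
# foot
a=[]
for X in (W,Sc):
    m=(X[...,2]>.010)&(X[...,2]<.022)&(X[...,0]>.40)&(X[...,0]<.62)&(X[...,1]>.2)&(X[...,1]<.42)
    rgb=(t if X is W else s)["image"].astype(int); m&=(rgb.sum(-1)<240)
    p=X[m]; r=cv2.minAreaRect(p[:,:2].astype(np.float32)*1000); print("foot",len(p),r,p[:,:2].mean(0))
# ring orange
for n,c,X in (("s",s,Sc),("t",t,W)):
    rgb=c["image"].astype(int)
    m=(rgb[...,0]>1.5*rgb[...,1])&(rgb[...,0]>2*rgb[...,2])&(X[...,2]>.2)&(X[...,2]<.4)&(X[...,0]>.4)&(X[...,0]<.62)&(X[...,1]>.15)&(X[...,1]<.42)
    print("ring",n,m.sum(),X[m].mean(0).round(4), X[m].min(0).round(4),X[m].max(0).round(4))
def sdbox(p,lo,hi):
    c=(lo+hi)/2;h=(hi-lo)/2;q=np.abs(p-c)-h
    return np.linalg.norm(np.maximum(q,0),axis=1)+np.minimum(q.max(1),0)
pts=[]
for c,X in ((s,Sc),(t,W)):
    rgb=c["image"].astype(int); sat=rgb.max(-1)-rgb.min(-1); g=rgb.sum(-1)
    m=(X[...,2]>.26)&(X[...,0]>.4)&(X[...,0]<.62)&(X[...,1]>.2)&(X[...,1]<.345)
    if c is s: m&=(g>150)
    print(m.sum()); pts.append(X[m])
def Rc(yaw): return (R.from_euler('z',yaw)*R.from_euler('y',-35,degrees=True))
# x_cam=(cos35*,..,sin35): Ry(-35) x->(cos,0,sin)
for sel in ([0],[1],[0,1]):
    Q=np.concatenate([pts[i] for i in sel])
    def f(v):
        p=Rc(v[0]).inv().apply(Q-v[1:4])
        d1=sdbox(p,np.array([v[4],-.038,-.029]),np.array([.08,.038,.029]))
        r=np.hypot(p[:,1],p[:,2]); d2=np.hypot(np.maximum(r-.024,0),np.maximum(np.abs(p[:,0]-v[4]/2)-v[4]/2,0))+np.where(r<.024,.0,0)
        return np.where(np.abs(d1)<np.abs(d2),d1,d2)
    r=least_squares(f,[np.pi/2,.505,.26,.31,.03],loss='soft_l1',f_scale=.002)
    print(sel,np.degrees(r.x[0]).round(2),r.x[1:].round(4),"med",np.median(np.abs(r.fun)),"p90",np.percentile(np.abs(r.fun),90))
E
```

```text
foot 583 ((507.17425537109375, 346.79302978515625), (121.45604705810547, 118.79999542236328), 88.35499572753906) [0.48881013 0.33128221]
foot 1434 ((510.4740905761719, 346.4818115234375), (117.91116333007812, 122.24566650390625), 88.44002532958984) [0.51639821 0.34876984]
ring s 47 [0.5207 0.2612 0.3064] [0.4981 0.2514 0.2862] [0.5311 0.2763 0.318 ]
ring t 18 [0.5019 0.2552 0.3117] [0.4831 0.2525 0.3048] [0.5231 0.261  0.3171]
1099
851
[0] 88.07 [0.5053 0.263  0.2912 0.03  ] med 0.0008196480358837951 p90 0.0023804812557847313
[1] 87.64 [0.504  0.2634 0.2919 0.0299] med 0.0012511415637778134 p90 0.004185401228706344
[0, 1] 87.84 [0.505  0.2631 0.2915 0.0301] med 0.0009485885226432275 p90 0.0032654945068656166
```

```bash
cat > plan.py <<'E'
from kin import *
P=np.load("P.npy")
YC=np.radians(88.0); Rcam=R.from_euler('z',YC)*R.from_euler('y',-35,degrees=True)
L=np.array([.505,.263,.2915]); F=L-.16*Rcam.as_matrix()[:,0]
HY=-58.6; HP=np.array([.5997,-.0083,0.]); PY=-0.6; PP=np.array([.5825,-.2525,.018])
TZ=.1038+.0005 # tcp height in house
def tool(hp,hR,k): # house->tool pose; tool = house*Rz(90k)*Rx(180)
    return hp+hR.apply([0,0,TZ]), hR*R.from_euler('z',90*k,degrees=True)*R.from_euler('x',180,degrees=True)
def show(th,pt):
    hR=Rcam*R.from_euler('z',th,degrees=True); return F-hR.apply(pt),hR
SH=[show(-90,[0,.035,.055]),show(180,[-.032,0,.055]),show(90,[0,-.035,.055])]
def ik(p,Rt,q0,reg=0.01,m=1.5):
    def f(q):
        a,r=fk(q,P); return np.concatenate([(a-p)*10,(r.inv()*Rt).as_rotvec()*5,reg*np.radians(q-q0)])
    s=least_squares(f,np.clip(q0,LO+m,HI-m),bounds=(LO+m-.01,HI-m+.01)); a,r=fk(s.x,P)
    return s.x,np.linalg.norm(a-p),np.degrees((r.inv()*Rt).magnitude())
E
python3 - <<'E'
from plan import *
rng=np.random.default_rng(0); print("F",F.round(4))
for k in range(4):
    for n,(hp,hR) in [("grasp",(HP,R.from_euler('z',HY,degrees=True)))]+list(zip("YFB",SH))+[("place",(PP,R.from_euler('z',PY,degrees=True)))]:
        p,Rt=tool(hp,hR,k); best=None
        for _ in range(8):
            q0=np.array([-np.degrees(np.arctan2(p[1],p[0])),30,0,80,rng.uniform(-60,60),70,rng.uniform(-140,140)])
            q,e,a=ik(p,Rt,q0,1e-3)
            mg=np.minimum(q-LO,HI-q).min()
            if best is None or (e*1000+a,-mg)<(best[0],-best[1]) if not(best and best[0]<.3 and e*1000+a<.3) else mg>best[1]: best=(e*1000+a,mg,q)
        print(k,n,p.round(3),round(best[0],2),round(best[1],1),best[2].round(0))
E
```

```text
F [0.5004 0.132  0.1997]
0 grasp [ 0.6   -0.008  0.104] 0.0 6.5 [ -10.   17.   10.   99.   -3.   64. -148.]
0 Y [0.498 0.075 0.22 ] 0.0 21.2 [  4.   4.   9. 108. -36.  78. -68.]
0 F [0.499 0.078 0.222] 2.17 1.5 [ -52.    7.   70.  110.  -41.   82. -153.]
0 B [0.498 0.075 0.22 ] 0.0 21.4 [ 11.   4.   2. 108. -35.  78. 111.]
0 place [ 0.582 -0.252  0.122] 0.0 38.4 [  2.  21.  24.  93.  -9.  67. -63.]
1 grasp [ 0.6   -0.008  0.104] 0.0 35.6 [-25.  18.  28. 100.  -9.  64. -53.]
1 Y [0.498 0.075 0.22 ] 0.0 21.3 [  9.   4.   4. 108. -35.  78.  22.]
1 F [0.499 0.078 0.222] 0.0 21.1 [  7.   4.   6. 108. -36.  78. -69.]
1 B [0.498 0.075 0.22 ] 0.77 1.5 [ -52.    7.   70.  110.  -41.   82. -153.]
1 place [ 0.582 -0.252  0.122] 0.0 38.6 [ 53.  25. -41.  91.  17.  70.   8.]
2 grasp [ 0.6   -0.008  0.104] 0.0 35.8 [ 16.  18. -21.  98.   7.  65.  24.]
2 Y [0.498 0.075 0.22 ] 0.0 21.4 [ 11.   4.   2. 108. -35.  78. 111.]
2 F [0.499 0.078 0.222] 0.0 21.2 [  9.   4.   3. 108. -35.  78.  21.]
2 B [0.498 0.075 0.22 ] 0.0 21.3 [  7.   4.   6. 108. -36.  78. -68.]
2 place [ 0.582 -0.252  0.122] 0.0 41.8 [ 50.  25. -37.  91.  16.  69.  99.]
3 grasp [ 0.6   -0.008  0.104] 0.0 37.2 [ 24.  20. -30.  98.  11.  65. 111.]
3 Y [0.498 0.075 0.22 ] 0.77 1.5 [ -52.    7.   70.  110.  -41.   82. -153.]
3 F [0.499 0.078 0.222] 0.0 21.2 [  9.   4.   4. 108. -36.  78. 111.]
3 B [0.498 0.075 0.22 ] 0.0 21.3 [  8.   4.   4. 108. -36.  78.  22.]
3 place [ 0.582 -0.252  0.122] 0.0 4.0 [  -4.   22.   32.   94.  -12.   68. -150.]
```

```bash
cat > mv.py <<'E'
from plan import *
from cell import readout
def cur():
    o=readout.get_obs(); return o["tool_pos"],R.from_euler('xyz',o["tool_rot"],degrees=True)
def steps(wps,p=None,Rt=None):
    """wps: (pos, turn about tool z in rad); prints shifts per call"""
    if p is None: p,Rt=cur()
    for w,t in wps:
        d=Rt.inv().apply(np.array(w)-p); n=max(np.linalg.norm(d)/.0417,abs(t)/.125)
        print("shift",d.round(4),"turn",round(t,3),"rows",round(n,1)); p=np.array(w,float); Rt=Rt*R.from_euler('z',t)
E
python3 - <<'E'
from mv import *
steps([((.40,.50,.62),.52),((.62,0,.6),0),((.42,-.45,.55),0),((0,-.62,.50),0)])
E
```

```text
shift [-0.4403  0.2192  0.0026] turn 0.52 rows 11.8
shift [-0.5415  0.0388 -0.0638] turn 0 rows 13.1
shift [-0.3573 -0.3414 -0.028 ] turn 0 rows 11.9
shift [-0.0229 -0.4549  0.0183] turn 0 rows 10.9
```

Request:
{"op": "servo_tool", "data": {"plan": [[[0.087, -0.44, 0.22, 0, 0.52], [0.087, -0.44, 0.22, 0, 0.52], [0.087, -0.44, 0.22, 0, 0.52], [0.087, -0.44, 0.22, 0, 0.52], [0.087, -0.44, 0.22, 0, 0.52], [0.087, -0.44, 0.22, 0, 0.52], [0.087, -0.44, 0.22, 0, 0.52], [0.087, -0.44, 0.22, 0, 0.52], [0.087, -0.44, 0.22, 0, 0.52], [0.087, -0.44, 0.22, 0, 0.52], [0.087, -0.44, 0.22, 0, 0.52], [0.087, -0.44, 0.22, 0, 0.52]]]}}

```text
time_s: 3.85
tool_pos: [0.3892, 0.5027, 0.6196]
tool_rot: [176.3, -8.7, 109.8]
force: [-0.1, 1.8, -1.8]
grip_width: 0.0872
```

Request:
{"op": "servo_tool", "data": {"plan": [[[0.087, -0.54, 0.04, -0.06, 0], [0.087, -0.54, 0.04, -0.06, 0], [0.087, -0.54, 0.04, -0.06, 0], [0.087, -0.54, 0.04, -0.06, 0], [0.087, -0.54, 0.04, -0.06, 0], [0.087, -0.54, 0.04, -0.06, 0], [0.087, -0.54, 0.04, -0.06, 0], [0.087, -0.54, 0.04, -0.06, 0], [0.087, -0.54, 0.04, -0.06, 0], [0.087, -0.54, 0.04, -0.06, 0], [0.087, -0.54, 0.04, -0.06, 0], [0.087, -0.54, 0.04, -0.06, 0]]]}}

```text
time_s: 4.85
tool_pos: [0.5655, 0.0978, 0.5963]
tool_rot: [176.0, -8.7, 109.9]
force: [1.3, 1.3, -0.4]
grip_width: 0.0871
```

```bash
python3 o.py; python3 - <<'E'
from mv import *
steps([((.42,-.45,.55),0),((0,-.62,.50),0)])
E
```

```text
4.85 q [  2.01  14.96 -13.15  45.03  -6.6  117.6    5.74] p [0.5655 0.0978 0.5963] rpy [175.95  -8.69 109.88] F [ 1.3  1.3 -0.4] w 0.0871
[[-0.3362  0.9417  0.0151]
 [ 0.9296  0.3292  0.1657]
 [ 0.1511  0.0698 -0.9861]]
shift [-0.4674 -0.3206 -0.0473] turn 0 rows 13.6
shift [-0.0244 -0.455   0.0148] turn 0 rows 10.9
```

Request:
{"op": "servo_tool", "data": {"plan": [[[0.087, -0.47, -0.32, 0.0, 0], [0.087, -0.47, -0.32, 0.0, 0], [0.087, -0.47, -0.32, 0.0, 0], [0.087, -0.47, -0.32, 0.0, 0], [0.087, -0.47, -0.32, 0.0, 0], [0.087, -0.47, -0.32, 0.0, 0], [0.087, -0.47, -0.32, 0.0, 0], [0.087, -0.47, -0.32, 0.0, 0], [0.087, -0.47, -0.32, 0.0, 0], [0.087, -0.47, -0.32, 0.0, 0], [0.087, -0.47, -0.32, 0.0, 0], [0.087, -0.47, -0.32, 0.0, 0]]]}}

```text
time_s: 5.85
tool_pos: [0.4385, -0.3805, 0.5145]
tool_rot: [175.9, -8.6, 109.9]
force: [0.2, -0.1, 0.3]
grip_width: 0.087
```

Request:
{"op": "servo_tool", "data": {"plan": [[[0.087, -0.02, -0.44, 0.0, 0], [0.087, -0.02, -0.44, 0.0, 0], [0.087, -0.02, -0.44, 0.0, 0], [0.087, -0.02, -0.44, 0.0, 0], [0.087, -0.02, -0.44, 0.0, 0], [0.087, -0.02, -0.44, 0.0, 0], [0.087, -0.02, -0.44, 0.0, 0], [0.087, -0.02, -0.44, 0.0, 0], [0.087, -0.02, -0.44, 0.0, 0], [0.087, -0.02, -0.44, 0.0, 0], [0.087, -0.02, -0.44, 0.0, 0]]]}}

```text
time_s: 6.77
tool_pos: [0.0258, -0.5446, 0.4805]
tool_rot: [176.0, -8.6, 109.5]
force: [-0.5, 0.3, -0.4]
grip_width: 0.087
```

Request:
{"op": "servo_tool", "data": {"plan": [[[0.087, -0.1, -0.05, -0.3, 0], [0.087, -0.1, -0.05, -0.3, 0], [0.087, -0.1, -0.05, -0.3, 0]]]}}

```text
time_s: 7.02
tool_pos: [0.0225, -0.5811, 0.5136]
tool_rot: [176.8, -5.9, 109.3]
force: [-0.3, -0.7, -0.9]
grip_width: 0.0868
```

```bash
python3 o.py
```

```text
7.0167 q [ 81.24  17.93   7.63  51.09  -4.03 117.62 106.08] p [ 0.0225 -0.5811  0.5136] rpy [176.83  -5.85 109.27] F [-0.3 -0.7 -0.9] w 0.0868
[[-0.3283  0.9444  0.0187]
 [ 0.9391  0.3242  0.1144]
 [ 0.1019  0.0551 -0.9933]]
```

Request:
{"op": "servo_tool", "data": {"plan": [[[0.087, -0.1, -0.05, -0.3, 0], [0.087, -0.1, -0.05, -0.3, 0]]]}}

```text
time_s: 7.18
tool_pos: [0.0184, -0.5999, 0.5318]
tool_rot: [177.6, -3.1, 109.1]
force: [-0.1, 0.3, 1.4]
grip_width: 0.0871
```

Request:
{"op": "servo_tool", "data": {"plan": [[[0.087, -0.1, -0.05, -0.3, 0], [0.087, -0.1, -0.05, -0.3, 0]]]}}

```text
time_s: 7.35
tool_pos: [0.0139, -0.6141, 0.5517]
tool_rot: [178.5, -0.4, 109.0]
force: [0.0, 0.3, 1.4]
grip_width: 0.0869
```

```bash
python3 o.py; python3 - <<'E'
from mv import *
R0=R.from_euler('z',121.4,degrees=True)*R.from_euler('x',180,degrees=True)
p,Rt=cur(); print("err rotvec tool deg",np.degrees((Rt.inv()*R0).as_rotvec()))
steps([((.40,-.40,.45),-.21),((.5997,-.0083,.25),0),((.5997,-.0083,.1043),0)])
E
```

```text
7.35 q [ 82.5   20.15   8.03  43.23  -4.59 117.61 106.93] p [ 0.0139 -0.6141  0.5517] rpy [178.47  -0.41 108.98] F [0.  0.3 1.4] w 0.0869
[[-0.3252  0.9454  0.0229]
 [ 0.9456  0.3249  0.0155]
 [ 0.0072  0.0267 -0.9996]]
err rotvec tool deg [  1.5706075   -0.24632819 -12.42433356]
shift [0.0761 0.4318 0.1138] turn -0.21 rows 10.9
shift [0.2325 0.3673 0.2106] turn 0 rows 11.6
shift [-0.0002 -0.004   0.1456] turn 0 rows 3.5
```

Request:
{"op": "servo_tool", "data": {"plan": [[[0.087, 0.076, 0.432, 0.114, -0.217], [0.087, 0.076, 0.432, 0.114, -0.217], [0.087, 0.076, 0.432, 0.114, -0.217], [0.087, 0.076, 0.432, 0.114, -0.217], [0.087, 0.076, 0.432, 0.114, -0.217], [0.087, 0.076, 0.432, 0.114, -0.217], [0.087, 0.076, 0.432, 0.114, -0.217], [0.087, 0.076, 0.432, 0.114, -0.217], [0.087, 0.076, 0.432, 0.114, -0.217], [0.087, 0.076, 0.432, 0.114, -0.217], [0.087, 0.076, 0.432, 0.114, -0.217]]]}}

```text
time_s: 8.27
tool_pos: [0.4025, -0.3976, 0.4495]
tool_rot: [178.4, -0.1, 121.5]
force: [0.9, -0.0, -0.2]
grip_width: 0.0869
```

Request:
{"op": "servo_tool", "data": {"plan": [[[0.087, 0.232, 0.367, 0.21, 0], [0.087, 0.232, 0.367, 0.21, 0], [0.087, 0.232, 0.367, 0.21, 0], [0.087, 0.232, 0.367, 0.21, 0], [0.087, 0.232, 0.367, 0.21, 0], [0.087, 0.232, 0.367, 0.21, 0], [0.087, 0.232, 0.367, 0.21, 0], [0.087, 0.232, 0.367, 0.21, 0], [0.087, 0.232, 0.367, 0.21, 0], [0.087, 0.232, 0.367, 0.21, 0], [0.087, 0.232, 0.367, 0.21, 0], [0.087, 0.232, 0.367, 0.21, 0]]]}}

```text
time_s: 9.27
tool_pos: [0.5988, 0.0001, 0.2487]
tool_rot: [178.4, -0.2, 121.8]
force: [0.0, -0.3, -0.1]
grip_width: 0.087
```

```bash
python3 o.py; python3 - <<'E'
from mv import *; from h import *
from cell import read_camera
c=read_camera("wrist"); W=cloud(c); np.savez("pics/w1.npz",**c)
cv2.imwrite("pics/w1.png",c["image"][:,:,::-1])
for lo,hi in ((.135,.155),(.09,.112)):
    m=(W[...,2]>lo)&(W[...,2]<hi)&(np.hypot(W[...,0]-.6,W[...,1]+.008)<.06)
    p=W[m]; print(len(p),p.mean(0).round(4),cv2.minAreaRect(p[:,:2].astype(np.float32)*1000))
steps([((.5997,-.0083,.1043),0)])
E
```

```text
9.2667 q [ 25.17  12.87 -31.77  88.84   5.96  78.84  24.8 ] p [5.988e-01 1.000e-04 2.487e-01] rpy [178.37  -0.2  121.76] F [ 0.  -0.3 -0.1] w 0.087
[[-0.5264  0.8499  0.0223]
 [ 0.8502  0.5261  0.018 ]
 [ 0.0036  0.0284 -0.9996]]
1243 [ 0.5996 -0.0077  0.1444] ((600.32373046875, -8.768777847290039), (29.77219581604004, 30.61068344116211), 31.052350997924805)
3389 [ 0.5973 -0.0041  0.1005] ((600.5682983398438, -9.102256774902344), (73.10765075683594, 67.83984375), 30.961158752441406)
shift [-0.0129 -0.0106  0.142 ] turn 0 rows 3.4
```

View pics/w1.png

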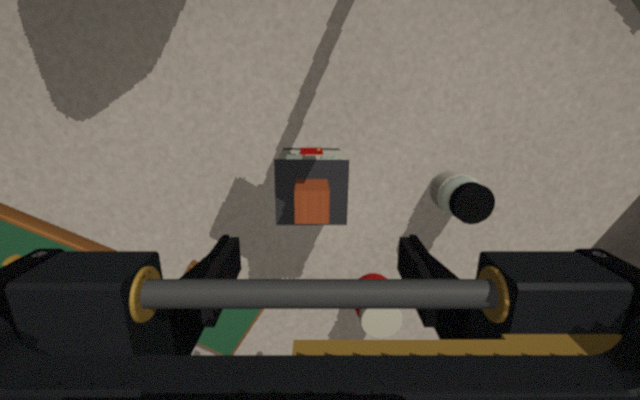

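```bash
python3 o.py; python3 - <<'E'
from mv import *
steps([((.600,-.0085,.105),0.013)])
E
```

```text
9.3167 q [ 24.97  13.07 -32.    88.9    5.87  78.72  24.72] p [0.5989 0.0051 0.2466] rpy [178.35  -0.45 122.09] F [-0.6  2.8 -0.9] w 0.0871
[[-0.5312  0.847   0.0203]
 [ 0.8472  0.5308  0.022 ]
 [ 0.0079  0.0288 -0.9996]]
shift [-0.0132 -0.0104  0.1413] turn 0.013 rows 3.4
```

Request:
{"op": "servo_tool", "data": {"plan": [[[0.087, -0.0132, -0.0104, 0.03, 0.015], [0.087, -0.0132, -0.0104, 0.06, 0.015], [0.087, -0.0132, -0.0104, 0.085, 0.015], [0.087, -0.0132, -0.0104, 0.11, 0.015], [0.087, -0.0132, -0.0104, 0.128, 0.015], [0.087, -0.0132, -0.0104, 0.138, 0.015], [0.087, -0.0132, -0.0104, 0.1413, 0.015], [0.087, -0.0132, -0.0104, 0.1413, 0.015]]]}}

```text
time_s: 9.98
tool_pos: [0.5998, -0.0087, 0.1048]
tool_rot: [178.4, -0.5, 121.2]
force: [-1.3, 0.0, 0.5]
grip_width: 0.0872
```

```bash
python3 o.py
```

```text
9.9833 q [ 24.65  19.04 -30.44  98.78   9.31  63.73  22.86] p [ 0.5998 -0.0087  0.1048] rpy [178.39  -0.5  121.22] F [-1.3  0.   0.5] w 0.0872
[[-0.5184  0.8549  0.0195]
 [ 0.8551  0.518   0.022 ]
 [ 0.0087  0.028  -0.9996]]
```

Close firmly and lift.

Request:
{"op": "servo_tool", "data": {"plan": [[[0.02, 0, 0, 0, 0], [0.02, 0, 0, 0, 0], [0.02, 0, 0, 0, 0], [0.02, 0, 0, 0, 0], [0.02, 0, 0, 0, 0], [0.02, 0, 0, 0, 0], [0.02, 0, 0, 0, 0], [0.02, 0, 0, 0, 0]]], "force": 50}}

```text
time_s: 10.65
tool_pos: [0.5998, -0.0087, 0.1048]
tool_rot: [178.4, -0.5, 121.2]
force: [1.5, -0.1, -0.5]
grip_width: 0.0417
```

Request:
{"op": "servo_tool", "data": {"plan": [[[0.02, 0, 0, -0.01, 0], [0.02, 0, 0, -0.03, 0], [0.02, 0, 0, -0.06, 0], [0.02, 0, 0, -0.1, 0], [0.02, 0, 0, -0.14, 0], [0.02, 0, 0, -0.17, 0], [0.02, 0, 0, -0.18, 0], [0.02, 0, 0, -0.18, 0]]]}}

```text
time_s: 11.32
tool_pos: [0.5976, -0.0125, 0.2881]
tool_rot: [178.1, -0.3, 121.2]
force: [0.3, 0.8, -2.2]
grip_width: 0.03
```

```bash
python3 o.py; python3 - <<'E'
from mv import *
steps([((.56,.05,.52),0),((.40,.48,.60),0),((.03,.62,.60),0)])
E
```

```text
11.3167 q [ 26.23  11.8  -31.43  85.48   5.05  82.9   26.08] p [ 0.5976 -0.0125  0.2881] rpy [178.13  -0.3  121.22] F [ 0.3  0.8 -2.2] w 0.03
[[-0.5184  0.8548  0.0251]
 [ 0.8551  0.5179  0.0214]
 [ 0.0052  0.0326 -0.9995]]
shift [ 0.0741  0.0078 -0.2314] turn 0 rows 5.8
shift [ 0.4511  0.0886 -0.0748] turn 0 rows 11.2
shift [ 0.3115 -0.2438 -0.0063] turn 0 rows 9.5
```

```bash
python3 - <<'E'
from mv import *; from h import *
from cell import read_camera
c=read_camera("scene"); W=cloud(c); np.savez("pics/s1.npz",**c); p,Rt=cur(); print(p.round(4))
cv2.imwrite("pics/s1.png",cv2.resize(c["image"][150:270,250:410],None,fx=4,fy=4,interpolation=3)[:,:,::-1])
# yellow wall & roof in approx house frame
hR=R.from_euler('z',-58.8,degrees=True)
q=hR.inv().apply(W.reshape(-1,3)-p); q=q[np.isfinite(q).all(1)]
m=(np.abs(q[:,0])<.06)&(np.abs(q[:,1])<.06)&(q[:,2]<.05)&(q[:,2]>-.2); q=q[m]
w=q[(q[:,1]>.028)&(q[:,2]<-.02)]; print("wall",len(w),w.min(0).round(4),w.max(0).round(4),np.median(w,0).round(4))
h,e=np.histogram(q[:,2],bins=np.arange(-.15,.05,.004)); print(list(zip(e.round(3),h)))
A=np.c_[w[:,0],w[:,2],np.ones(len(w))]; print("y=a x+b z+c",np.linalg.lstsq(A,w[:,1],rcond=None)[0])
E
```

```text
[ 0.5964 -0.0126  0.2851]
wall 732 [-0.0319  0.0283 -0.1271] [ 0.0356  0.0458 -0.02  ] [ 0.0012  0.0394 -0.0643]
[(np.float64(-0.15), np.int64(0)), (np.float64(-0.146), np.int64(0)), (np.float64(-0.142), np.int64(0)), (np.float64(-0.138), np.int64(0)), (np.float64(-0.134), np.int64(0)), (np.float64(-0.13), np.int64(2)), (np.float64(-0.126), np.int64(10)), (np.float64(-0.122), np.int64(29)), (np.float64(-0.118), np.int64(22)), (np.float64(-0.114), np.int64(21)), (np.float64(-0.11), np.int64(34)), (np.float64(-0.106), np.int64(18)), (np.float64(-0.102), np.int64(22)), (np.float64(-0.098), np.int64(29)), (np.float64(-0.094), np.int64(27)), (np.float64(-0.09), np.int64(29)), (np.float64(-0.086), np.int64(28)), (np.float64(-0.082), np.int64(26)), (np.float64(-0.078), np.int64(33)), (np.float64(-0.074), np.int64(37)), (np.float64(-0.07), np.int64(15)), (np.float64(-0.066), np.int64(34)), (np.float64(-0.062), np.int64(22)), (np.float64(-0.058), np.int64(29)), (np.float64(-0.054), np.int64(30)), (np.float64(-0.05), np.int64(32)), (np.float64(-0.046), np.int64(28)), (np.float64(-0.042), np.int64(43)), (np.float64(-0.038), np.int64(20)), (np.float64(-0.034), np.int64(24)), (np.float64(-0.03), np.int64(57)), (np.float64(-0.026), np.int64(219)), (np.float64(-0.022), np.int64(72)), (np.float64(-0.018), np.int64(12)), (np.float64(-0.014), np.int64(15)), (np.float64(-0.01), np.int64(13)), (np.float64(-0.006), np.int64(7)), (np.float64(-0.002), np.int64(2)), (np.float64(0.002), np.int64(12)), (np.float64(0.006), np.int64(11)), (np.float64(0.01), np.int64(7)), (np.float64(0.014), np.int64(2)), (np.float64(0.018), np.int64(0)), (np.float64(0.022), np.int64(0)), (np.float64(0.026), np.int64(0)), (np.float64(0.03), np.int64(0)), (np.float64(0.034), np.int64(0)), (np.float64(0.038), np.int64(0)), (np.float64(0.042), np.int64(0))]
y=a x+b z+c [ 0.00437214 -0.0438378   0.0359319 ]
```

View pics/s1.png

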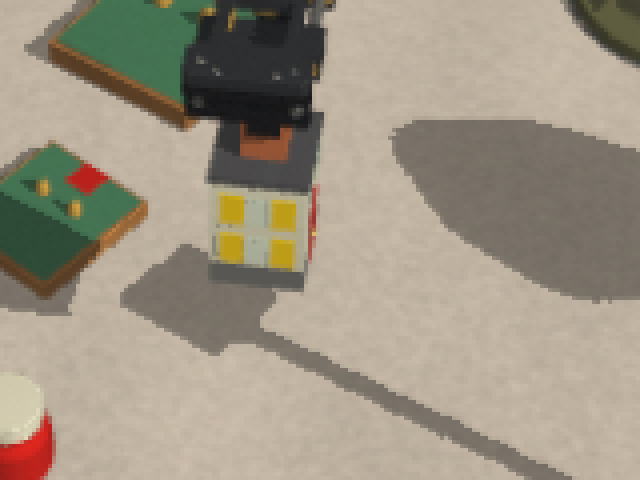

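```bash
sed -i 's/^TZ=.*/TZ=.1245/' plan.py; python3 o.py; python3 - <<'E'
from mv import *
p,Rt=cur(); q=np.array(readout.get_obs()["qpos"])
W=[(.64,.12,.52),(.50,.47,.52),(.02,.64,.52)]
for w in W:
    q,e,a=ik(np.array(w),Rt,q,m=.5); print(q.round(1),e.round(4),a.round(3))
steps([(w,0) for w in W])
E
```

```text
11.3667 q [ 26.22  11.9  -31.41  85.7    5.06  82.84  26.08] p [ 0.5964 -0.0126  0.2851] rpy [178.34  -0.45 121.23] F [ 0.1 -0.2 -3.4] w 0.0298
[[-0.5184  0.8549  0.0206]
 [ 0.8551  0.518   0.0217]
 [ 0.0079  0.0289 -0.9996]]
[  4.4  23.7 -31.1  44.3  12.3 113.   11.9] 0.0 0.001
[-31.   29.5 -33.2  36.3  17.9 115.5 -21.2] 0.0 0.0
[-68.5  23.7 -41.2  46.1  18.5 113.6 -68.2] 0.0 0.0
shift [ 0.0926  0.1127 -0.231 ] turn 0 rows 6.6
shift [0.3719 0.0616 0.0047] turn 0 rows 9.0
shift [ 0.3942 -0.3223 -0.0062] turn 0 rows 12.2
```

Request:
{"op": "servo_tool", "data": {"plan": [[[0.02, 0.015, 0.02, -0.04, 0], [0.02, 0.03, 0.04, -0.08, 0], [0.02, 0.045, 0.055, -0.12, 0], [0.02, 0.06, 0.075, -0.16, 0], [0.02, 0.08, 0.1, -0.2, 0], [0.02, 0.093, 0.113, -0.231, 0], [0.02, 0.093, 0.113, -0.231, 0]]], "force": 60}}

```text
time_s: 11.95
tool_pos: [0.6402, 0.1232, 0.5199]
tool_rot: [178.4, -0.6, 121.4]
force: [-0.9, 0.6, -1.7]
grip_width: 0.0297
```

Request:
{"op": "servo_tool", "data": {"plan": [[[0.02, 0.37, 0.06, 0, 0], [0.02, 0.37, 0.06, 0, 0], [0.02, 0.37, 0.06, 0, 0], [0.02, 0.37, 0.06, 0, 0], [0.02, 0.37, 0.06, 0, 0], [0.02, 0.37, 0.06, 0, 0], [0.02, 0.37, 0.06, 0, 0], [0.02, 0.37, 0.06, 0, 0], [0.02, 0.37, 0.06, 0, 0], [0.02, 0.37, 0.06, 0, 0]]]}}

```text
time_s: 12.78
tool_pos: [0.4914, 0.4805, 0.519]
tool_rot: [179.0, -0.8, 122.4]
force: [-1.9, 1.3, -3.6]
grip_width: 0.0295
```

Request:
{"op": "servo_tool", "data": {"plan": [[[0.02, 0.395, -0.322, 0, 0], [0.02, 0.395, -0.322, 0, 0], [0.02, 0.395, -0.322, 0, 0], [0.02, 0.395, -0.322, 0, 0], [0.02, 0.395, -0.322, 0, 0], [0.02, 0.395, -0.322, 0, 0], [0.02, 0.395, -0.322, 0, 0], [0.02, 0.395, -0.322, 0, 0], [0.02, 0.395, -0.322, 0, 0], [0.02, 0.395, -0.322, 0, 0], [0.02, 0.395, -0.322, 0, 0], [0.02, 0.395, -0.322, 0, 0]]]}}

```text
time_s: 13.78
tool_pos: [0.0253, 0.6353, 0.5159]
tool_rot: [179.1, -0.6, 122.4]
force: [-0.3, 1.3, -2.6]
grip_width: 0.0297
```

```bash
python3 o.py
```

```text
13.7833 q [-64.97  23.91 -45.52  47.38  19.19 113.34 -67.43] p [0.0253 0.6353 0.5159] rpy [179.07  -0.56 122.41] F [-0.3  1.3 -2.6] w 0.0297
[[-0.5359  0.8443  0.0085]
 [ 0.8442  0.5357  0.0169]
 [ 0.0097  0.0162 -0.9998]]
```

Request:
{"op": "servo_tool", "data": {"plan": [[[0.02, 0.08, 0.05, -0.3, 0], [0.02, 0.08, 0.05, -0.3, 0], [0.02, 0.08, 0.05, -0.3, 0]]]}}

```text
time_s: 14.03
tool_pos: [0.0336, 0.6486, 0.5218]
tool_rot: [-179.2, 0.7, 121.9]
force: [2.3, 0.8, -2.7]
grip_width: 0.0294
```

Request:
{"op": "servo_tool", "data": {"plan": [[[0.02, 0.1, 0.06, -0.3, 0], [0.02, 0.1, 0.06, -0.3, 0]]]}}

```text
time_s: 14.2
tool_pos: [0.0367, 0.6571, 0.5386]
tool_rot: [-179.7, -0.1, 121.7]
force: [0.8, 0.7, -4.2]
grip_width: 0.0297
```

Request:
{"op": "servo_tool", "data": {"plan": [[[0.02, 0.11, 0.07, -0.29, 0], [0.02, 0.11, 0.07, -0.29, 0]]]}}

```text
time_s: 14.37
tool_pos: [0.0356, 0.6653, 0.5591]
tool_rot: [178.7, -2.2, 121.7]
force: [0.1, 0.1, -2.0]
grip_width: 0.0294
```

Request:
{"op": "servo_tool", "data": {"plan": [[[0.02, 0.12, 0.08, -0.28, 0], [0.02, 0.12, 0.08, -0.28, 0]]]}}

```text
time_s: 14.53
tool_pos: [0.035, 0.6732, 0.5779]
tool_rot: [177.3, -4.2, 121.8]
force: [-0.2, -1.2, -2.5]
grip_width: 0.0295
```

```bash
python3 o.py
```

```text
14.5333 q [-93.82  26.64  11.03  31.03  -6.04 117.57 -55.51] p [0.035  0.6732 0.5779] rpy [177.27  -4.25 121.78] F [-0.2 -1.2 -2.5] w 0.0295
[[-0.5251  0.851   0.0016]
 [ 0.8478  0.523   0.088 ]
 [ 0.0741  0.0475 -0.9961]]
```

Request:
{"op": "servo_tool", "data": {"plan": [[[0.02, 0.12, 0.075, -0.28, 0], [0.02, 0.12, 0.075, -0.28, 0]]]}}

```text
time_s: 14.7
tool_pos: [0.034, 0.677, 0.5986]
tool_rot: [175.9, -6.4, 121.9]
force: [0.8, -1.2, -1.7]
grip_width: 0.0297
```

Request:
{"op": "servo_tool", "data": {"plan": [[[0.02, 0.12, 0.075, -0.28, 0], [0.02, 0.12, 0.075, -0.28, 0]]]}}

```text
time_s: 14.87
tool_pos: [0.0328, 0.6775, 0.6207]
tool_rot: [174.4, -8.5, 122.1]
force: [0.6, -1.2, -2.6]
grip_width: 0.0293
```

Request:
{"op": "servo_tool", "data": {"plan": [[[0.02, 0.13, 0.08, -0.27, 0], [0.02, 0.13, 0.08, -0.27, 0]]]}}

```text
time_s: 15.03
tool_pos: [0.0312, 0.6781, 0.6425]
tool_rot: [173.0, -10.6, 122.3]
force: [0.7, -1.0, -2.6]
grip_width: 0.0294
```

Request:
{"op": "servo_tool", "data": {"plan": [[[0.02, 0.14, 0.086, -0.26, 0], [0.02, 0.14, 0.086, -0.26, 0]]]}}

```text
time_s: 15.2
tool_pos: [0.0294, 0.6789, 0.6635]
tool_rot: [171.5, -12.7, 122.6]
force: [0.5, -0.5, -1.9]
grip_width: 0.0293
```

Request:
{"op": "servo_tool", "data": {"plan": [[[0.02, 0.15, 0.092, -0.26, 0], [0.02, 0.15, 0.092, -0.26, 0]]]}}

```text
time_s: 15.37
tool_pos: [0.0276, 0.6785, 0.6843]
tool_rot: [170.0, -14.8, 122.9]
force: [0.9, -0.3, -1.3]
grip_width: 0.0297
```

Request:
{"op": "servo_tool", "data": {"plan": [[[0.02, 0.16, 0.098, -0.25, 0], [0.02, 0.16, 0.098, -0.25, 0]]]}}

```text
time_s: 15.53
tool_pos: [0.0257, 0.6781, 0.7043]
tool_rot: [168.6, -16.8, 123.3]
force: [-0.5, -0.5, -2.9]
grip_width: 0.0293
```

```bash
python3 o.py
```

```text
15.5333 q [-94.63  26.38  16.36  16.21 -10.93 117.63 -56.38] p [0.0257 0.6781 0.7043] rpy [168.58 -16.79 123.33] F [-0.5 -0.5 -2.9] w 0.0293
[[-0.526   0.8504  0.0098]
 [ 0.7999  0.4907  0.3454]
 [ 0.2889  0.1895 -0.9384]]
```

Request:
{"op": "servo_tool", "data": {"plan": [[[0.02, 0.06, 0.036, -0.3, 0], [0.02, 0.06, 0.036, -0.3, 0]]]}}

```text
time_s: 15.7
tool_pos: [0.024, 0.6485, 0.7333]
tool_rot: [167.4, -18.4, 123.7]
force: [0.0, -0.8, -1.0]
grip_width: 0.0295
```

Request:
{"op": "servo_tool", "data": {"plan": [[[0.02, 0.07, 0.042, -0.3, 0], [0.02, 0.07, 0.042, -0.3, 0]]]}}

```text
time_s: 15.87
tool_pos: [0.0222, 0.6191, 0.7624]
tool_rot: [165.9, -20.3, 124.1]
force: [0.6, 0.1, -1.5]
grip_width: 0.0298
```

Request:
{"op": "servo_tool", "data": {"plan": [[[0.02, 0.08, 0.049, -0.3, 0], [0.02, 0.08, 0.049, -0.3, 0]]]}}

```text
time_s: 16.03
tool_pos: [0.0205, 0.5935, 0.789]
tool_rot: [164.4, -22.2, 124.7]
force: [-0.1, -0.2, -2.2]
grip_width: 0.0296
```

```bash
python3 o.py
```

```text
16.0333 q [-98.95  16.16  18.71  19.79  -8.91 117.64 -56.61] p [0.0205 0.5935 0.789 ] rpy [164.43 -22.22 124.67] F [-0.1 -0.2 -2.2] w 0.0296
[[-0.5267  0.85    0.0136]
 [ 0.7613  0.4645  0.4523]
 [ 0.3782  0.2485 -0.8917]]
```

Request:
{"op": "servo_tool", "data": {"plan": [[[0.02, 0.09, 0.055, -0.3, 0], [0.02, 0.09, 0.055, -0.3, 0]]]}}

```text
time_s: 16.2
tool_pos: [0.0189, 0.5698, 0.8144]
tool_rot: [162.8, -24.2, 125.3]
force: [-0.7, -0.8, -2.2]
grip_width: 0.0297
```

Request:
{"op": "servo_tool", "data": {"plan": [[[0.02, 0.1, 0.06, -0.3, 0], [0.02, 0.1, 0.06, -0.3, 0]]]}}

```text
time_s: 16.37
tool_pos: [0.017, 0.5473, 0.8385]
tool_rot: [161.1, -26.3, 126.1]
force: [0.2, -0.2, -2.3]
grip_width: 0.0295
```

Request:
{"op": "servo_tool", "data": {"plan": [[[0.02, 0.11, 0.066, -0.3, 0], [0.02, 0.11, 0.066, -0.3, 0]]]}}

```text
time_s: 16.53
tool_pos: [0.0152, 0.5256, 0.8617]
tool_rot: [159.3, -28.3, 126.9]
force: [-0.5, -1.1, -1.4]
grip_width: 0.0293
```

```bash
python3 o.py; python3 - <<'E'
from mv import *
p,Rt=cur(); q=np.array(readout.get_obs()["qpos"])
# desired tool for yellow
T=[tool(*s,2) for s in SH]
print("err to Y in tool deg",np.degrees((Rt.inv()*T[0][1]).as_rotvec()).round(1))
for w in [(.42,.42,.68),(.58,-.02,.55),(.50,.03,.32)]:
    q,e,a=ik(np.array(w),Rt,q,m=.5); print(w,q.round(1),e.round(4),a.round(3))
E
```

```text
16.5333 q [-106.5     9.55   26.13   18.95   -8.83  117.62  -56.92] p [0.0152 0.5256 0.8617] rpy [159.33 -28.32 126.88] F [-0.5 -1.1 -1.4] w 0.0293
[[-0.5283  0.8489  0.016 ]
 [ 0.7042  0.4275  0.5669]
 [ 0.4744  0.3108 -0.8236]]
err to Y in tool deg [ -0.5   0.  -56.5]
(0.42, 0.42, 0.68) [-75.5   2.7  49.2  56.9 -32.7 101.   -7.3] 0.0 0.0
(0.58, -0.02, 0.55) [  1.   16.5  26.6  57.4 -43.7 117.2  41.8] 0.0 0.002
(0.5, 0.03, 0.32) [ -3.4   2.   21.1  98.6 -33.7  90.3  52.4] 0.0 0.0
```

```bash
python3 - <<'E'
from mv import *
T=[tool(*s,2) for s in SH]; print([t[0].round(4) for t in T])
steps([((.40,.42,.66),-.5),((.56,.0,.48),-.486),(T[0][0]+[0,-.05,.05],0)])
E
```

```text
[array([0.498 , 0.0635, 0.2366]), array([0.4981, 0.066 , 0.2383]), array([0.498 , 0.0635, 0.2366])]
shift [-0.3733  0.2189  0.1124] turn -0.5 rows 10.7
shift [-0.3609 -0.3107 -0.0873] turn -0.486 rows 11.6
shift [ 0.0618 -0.1003  0.166 ] turn 0 rows 4.9
```

Request:
{"op": "servo_tool", "data": {"plan": [[[0.02, -0.373, 0.219, 0.112, -0.5], [0.02, -0.373, 0.219, 0.112, -0.5], [0.02, -0.373, 0.219, 0.112, -0.5], [0.02, -0.373, 0.219, 0.112, -0.5], [0.02, -0.373, 0.219, 0.112, -0.5], [0.02, -0.373, 0.219, 0.112, -0.5], [0.02, -0.373, 0.219, 0.112, -0.5], [0.02, -0.373, 0.219, 0.112, -0.5], [0.02, -0.373, 0.219, 0.112, -0.5], [0.02, -0.373, 0.219, 0.112, -0.5], [0.02, -0.373, 0.219, 0.112, -0.5], [0.02, -0.373, 0.219, 0.112, -0.5]]]}}

```text
time_s: 17.53
tool_pos: [0.4088, 0.4126, 0.6567]
tool_rot: [149.0, -15.5, 153.6]
force: [2.4, -2.2, -2.6]
grip_width: 0.0294
```

Request:
{"op": "servo_tool", "data": {"plan": [[[0.02, -0.361, -0.311, -0.087, -0.486], [0.02, -0.361, -0.311, -0.087, -0.486], [0.02, -0.361, -0.311, -0.087, -0.486], [0.02, -0.361, -0.311, -0.087, -0.486], [0.02, -0.361, -0.311, -0.087, -0.486], [0.02, -0.361, -0.311, -0.087, -0.486], [0.02, -0.361, -0.311, -0.087, -0.486], [0.02, -0.361, -0.311, -0.087, -0.486], [0.02, -0.361, -0.311, -0.087, -0.486], [0.02, -0.361, -0.311, -0.087, -0.486], [0.02, -0.361, -0.311, -0.087, -0.486], [0.02, -0.361, -0.311, -0.087, -0.486]]]}}

```text
time_s: 18.53
tool_pos: [0.4933, 0.0293, 0.48]
tool_rot: [146.2, 1.4, 175.9]
force: [0.4, -0.7, -2.2]
grip_width: 0.0295
```

```bash
python3 o.py; python3 - <<'E'
from mv import *
T=[tool(*s,2) for s in SH]; p,Rt=cur()
print("err",np.degrees((Rt.inv()*T[0][1]).as_rotvec()).round(1))
steps([(T[0][0]+[0,-.05,.05],0)]); steps([(T[0][0],0)])
E
```

```text
18.5333 q [-70.23 -17.29  71.15  84.82 -17.46  97.07  84.19] p [0.4933 0.0293 0.48  ] rpy [146.19   1.37 175.92] F [ 0.4 -0.7 -2.2] w 0.0295
[[-0.9972  0.0458  0.0594]
 [ 0.0711  0.8298  0.5536]
 [-0.024   0.5562 -0.8307]]
err [-1.2  2.3 -0.9]
shift [-0.0012 -0.1204  0.1522] turn 0 rows 4.7
shift [ 0.0036 -0.1068  0.2214] turn 0 rows 5.9
```

Request:
{"op": "servo_tool", "data": {"plan": [[[0.02, 0, -0.04, 0.05, 0], [0.02, 0, -0.08, 0.1, 0], [0.02, 0, -0.12, 0.14, 0], [0.02, 0, -0.12, 0.152, 0], [0.02, 0, -0.12, 0.152, 0]]]}}

```text
time_s: 18.95
tool_pos: [0.496, 0.0124, 0.2834]
tool_rot: [146.3, 1.3, 175.8]
force: [-0.0, 0.8, -2.2]
grip_width: 0.0299
```

```bash
python3 o.py; python3 - <<'E'
from mv import *
T=[tool(*s,2) for s in SH]; p,Rt=cur()
print("err",np.degrees((Rt.inv()*T[0][1]).as_rotvec()).round(1))
steps([(T[0][0],0)])
E
```

```text
18.95 q [-50.82  -0.33  70.77 104.44 -32.43  85.52 111.56] p [0.496  0.0124 0.2834] rpy [146.29   1.28 175.78] F [-0.   0.8 -2.2] w 0.0299
[[-0.997   0.0489  0.0593]
 [ 0.0735  0.8305  0.5521]
 [-0.0223  0.5548 -0.8317]]
err [-1.3  2.3 -1.1]
shift [0.0028 0.0166 0.0673] turn 0 rows 1.7
```

```bash
cat > hfit.py <<'E'
from mv import *; from h import *
from cell import read_camera
def sdbox(p,lo,hi):
    lo=np.array(lo);hi=np.array(hi);q=np.abs(p-(lo+hi)/2)-(hi-lo)/2
    return np.linalg.norm(np.maximum(q,0),axis=1)+np.minimum(q.max(1),0)
def hfit(cams=("scene",),tz=TZ,k=2):
    p,Rt=cur(); hR0=Rt*R.from_euler('x',180,degrees=True)*R.from_euler('z',-90*k,degrees=True); hp0=p-hR0.apply([0,0,tz])
    Q=[]
    for n in cams:
        c=read_camera(n); W=cloud(c).reshape(-1,3); W=W[np.isfinite(W).all(1)]; q=hR0.inv().apply(W-hp0)
        Q.append(q[(np.abs(q[:,0])<.05)&(np.abs(q[:,1])<.05)&(q[:,2]>-.015)&(q[:,2]<.112)])
    Q=np.concatenate(Q)
    def f(v):
        x=R.from_rotvec(v[3:]).inv().apply(Q-v[:3])
        return np.minimum(np.abs(sdbox(x,[-.032,-.035,0],[.032,.035,.1])),np.abs(sdbox(x,[-.015,-.015,.1],[.015,.015,.145])))
    r=least_squares(f,np.zeros(6),loss='soft_l1',f_scale=.002)
    print("house in nominal grip: n",len(Q),"shift mm",(r.x[:3]*1000).round(1),"rot deg",np.degrees(r.x[3:]).round(1),"med res",np.median(r.fun).round(4))
    hp=hp0+hR0.apply(r.x[:3]); hR=hR0*R.from_rotvec(r.x[3:]); return hp,hR
E
python3 -c "
from hfit import *
hp,hR=hfit(('scene','top'))
print(hp.round(4),hR.as_matrix().round(3))
t=SH[0]; print('goal err pos (world)',(t[0]-hp).round(4),'rot',np.degrees((hR.inv()*t[1]).as_rotvec()).round(1))
"
```

```text
house in nominal grip: n 1776 shift mm [ 2.6 -1.3 -2.5] rot deg [-0.6 -0.5  0.3] med res 0.0013
[0.5061 0.0813 0.1771] [[ 0.997  0.044 -0.068]
 [-0.074  0.837 -0.542]
 [ 0.033  0.546  0.837]]
goal err pos (world) [-0.0055  0.0536 -0.0425] rot [2.  2.8 0.8]
```

Request:
{"op": "servo_tool", "data": {"plan": [[[0.02, 0.002, 0.006, 0.02, 0], [0.02, 0.004, 0.012, 0.045, 0], [0.02, 0.005, 0.017, 0.06, 0], [0.02, 0.006, 0.018, 0.066, 0], [0.02, 0.006, 0.018, 0.066, 0], [0.02, 0.006, 0.018, 0.066, 0], [0.02, 0.006, 0.018, 0.066, 0], [0.02, 0.006, 0.018, 0.066, 0], [0.02, 0.006, 0.018, 0.066, 0], [0.02, 0.006, 0.018, 0.066, 0], [0.02, 0.006, 0.018, 0.066, 0], [0.02, 0.006, 0.018, 0.066, 0]]]}}

```text
time_s: 20.05
tool_pos: [0.4931, 0.0648, 0.237]
tool_rot: [146.4, 0.9, 175.8]
force: [0.6, 0.4, -3.0]
grip_width: 0.0293
```

Request:
{"op": "servo_tool", "data": {"plan": [[[0.02, 0, 0, 0, 0], [0.02, 0, 0, 0, 0], [0.02, 0, 0, 0, 0], [0.02, 0, 0, 0, 0], [0.02, 0, 0, 0, 0], [0.02, 0, 0, 0, 0], [0.02, 0, 0, 0, 0]]]}}

```text
time_s: 20.63
tool_pos: [0.4931, 0.0649, 0.2371]
tool_rot: [146.4, 0.9, 175.8]
force: [0.6, -0.1, -2.4]
grip_width: 0.0294
```

```bash
python3 o.py; python3 -c "
from hfit import *
hp,hR=hfit(('scene','top'))
for i in (0,1):
    t=SH[i]; print(i,'goal err pos (world)',(t[0]-hp).round(4),'rot',np.degrees((hR.inv()*t[1]).as_rotvec()).round(1))
T=[tool(*s,2) for s in SH]; p,Rt=cur(); print('nominal err F',np.degrees((Rt.inv()*T[1][1]).as_rotvec()).round(1)); steps([(T[1][0],0)])
q=readout.get_obs()['qpos']
for t in np.linspace(0,1,7):
    RR=Rt*R.from_rotvec((Rt.inv()*T[1][1]).as_rotvec()*t); q,e,a=ik(T[1][0],RR,q,m=.3); print(q.round(1),e.round(4),a.round(2))
"
```

```text
20.6333 q [-53.72  -1.62  67.12 110.27 -32.58  77.65 108.59] p [0.4931 0.0649 0.2371] rpy [146.44   0.89 175.77] F [ 0.6 -0.1 -2.4] w 0.0294
[[-0.9972  0.053   0.0537]
 [ 0.0738  0.8316  0.5504]
 [-0.0155  0.5528 -0.8332]]
house in nominal grip: n 1680 shift mm [ 2.9 -0.2 -2.3] rot deg [-0.3 -0.6  0.1] med res 0.001
0 goal err pos (world) [-0.0023  0.0006  0.0033] rot [1.8 2.6 1.2]
1 goal err pos (world) [-0.0022  0.0031  0.005 ] rot [ -0.6   3.4 -88.8]
nominal err F [ 0.4  2.7 88.6]
shift [-0.0049  0.0019 -0.0001] turn 0 rows 0.1
[-53.5  -0.2  67.4 109.6 -33.8  78.2 109.3] 0.0 0.0
[-53.5   0.7  67.9 109.3 -34.4  79.1  95.1] 0.0 0.0
[-53.6   1.8  68.6 108.9 -35.2  80.   81.2] 0.0 0.0
[-53.8   2.9  69.6 108.7 -36.2  81.   67.3] 0.0 0.0
[-54.3   4.1  70.8 108.4 -37.3  81.9  53.6] 0.0 0.0
[-53.6   5.   70.9 108.3 -38.2  82.7  39.7] 0.0 0.0
[-53.    5.7  70.9 108.2 -39.1  83.3  25.7] 0.0 0.0
```

Request:
{"op": "servo_tool", "data": {"plan": [[[0.02, 0, 0.003, -0.001, 0.06], [0.02, 0, 0.003, -0.001, 0.18], [0.02, 0, 0.003, -0.001, 0.3], [0.02, 0, 0.003, -0.001, 0.42], [0.02, 0, 0.003, -0.001, 0.54], [0.02, 0, 0.003, -0.001, 0.66], [0.02, 0, 0.003, -0.001, 0.78], [0.02, 0, 0.003, -0.001, 0.9], [0.02, 0, 0.003, -0.001, 1.02], [0.02, 0, 0.003, -0.001, 1.14], [0.02, 0, 0.003, -0.001, 1.26], [0.02, 0, 0.003, -0.001, 1.36]]]}}

```text
time_s: 21.73
tool_pos: [0.4932, 0.0668, 0.2396]
tool_rot: [171.3, -32.6, 100.3]
force: [0.7, 0.9, -2.8]
grip_width: 0.0295
```

```bash
python3 o.py; python3 -c "
from hfit import *
T=[tool(*s,2) for s in SH]; p,Rt=cur(); print('nominal err F',np.degrees((Rt.inv()*T[1][1]).as_rotvec()).round(1)); steps([(T[1][0],0)])
"
```

```text
21.7333 q [-51.13  -1.74  64.17 110.1  -32.52  77.7   29.86] p [0.4932 0.0668 0.2396] rpy [171.29 -32.55 100.33] F [ 0.7  0.9 -2.8] w 0.0295
[[-0.1511  0.9871  0.0537]
 [ 0.8293  0.097   0.5504]
 [ 0.538   0.1277 -0.8332]]
nominal err F [ 1.8  1.7 10.4]
shift [-0.0021  0.0046  0.0009] turn 0 rows 0.1
```

Remaining turn 0.18 rad, then hold.

Request:
{"op": "servo_tool", "data": {"plan": [[[0.02, 0, 0.002, 0, 0.09], [0.02, 0, 0.002, 0, 0.16], [0.02, 0, 0.002, 0, 0.181], [0.02, 0, 0.002, 0, 0.181], [0.02, 0, 0.002, 0, 0.181], [0.02, 0, 0.002, 0, 0.181], [0.02, 0, 0.002, 0, 0.181], [0.02, 0, 0.002, 0, 0.181], [0.02, 0, 0.002, 0, 0.181], [0.02, 0, 0.002, 0, 0.181], [0.02, 0, 0.002, 0, 0.181], [0.02, 0, 0.002, 0, 0.181]]]}}

```text
time_s: 22.73
tool_pos: [0.4952, 0.067, 0.2398]
tool_rot: [178.0, -33.5, 88.0]
force: [-0.4, 0.0, -2.5]
grip_width: 0.0296
```

Request:
{"op": "servo_tool", "data": {"plan": [[[0.02, 0, 0, 0, 0], [0.02, 0, 0, 0, 0], [0.02, 0, 0, 0, 0], [0.02, 0, 0, 0, 0], [0.02, 0, 0, 0, 0], [0.02, 0, 0, 0, 0]]]}}

```text
time_s: 23.23
tool_pos: [0.4952, 0.067, 0.2398]
tool_rot: [178.0, -33.5, 88.0]
force: [-0.6, 0.8, -2.8]
grip_width: 0.0296
```

```bash
python3 o.py; python3 -c "
from hfit import *
hp,hR=hfit(('scene','top'))
for i in (1,2):
    t=SH[i]; print(i,'goal err pos (world)',(t[0]-hp).round(4),'rot',np.degrees((hR.inv()*t[1]).as_rotvec()).round(1))
T=[tool(*s,2) for s in SH]; p,Rt=cur(); print('nominal err B',np.degrees((Rt.inv()*T[2][1]).as_rotvec()).round(1)); steps([(T[2][0],0)])
"
```

```text
23.2333 q [-50.82  -1.19  64.08 109.85 -32.98  77.92  19.81] p [0.4952 0.067  0.2398] rpy [178.02 -33.52  88.01] F [-0.6  0.8 -2.8] w 0.0296
[[ 0.0289  0.9981  0.0536]
 [ 0.8332 -0.0537  0.5504]
 [ 0.5522  0.0288 -0.8332]]
house in nominal grip: n 1976 shift mm [ 2.6  1.3 -2.1] rot deg [-0.2 -1.1 -0. ] med res 0.0012
1 goal err pos (world) [-0.0026  0.0029  0.0034] rot [-1.8  2.5 -0. ]
2 goal err pos (world) [-0.0027  0.0004  0.0017] rot [ -3.4   0.6 -90. ]
nominal err B [ 2.7 -0.4 90. ]
shift [-0.0046  0.0029  0.0009] turn 0 rows 0.1
```

Request:
{"op": "servo_tool", "data": {"plan": [[[0.02, 0, 0, 0, 0.06], [0.02, 0, 0, 0, 0.18], [0.02, 0, 0, 0, 0.3], [0.02, 0, 0, 0, 0.42], [0.02, 0, 0, 0, 0.54], [0.02, 0, 0, 0, 0.66], [0.02, 0, 0, 0, 0.78], [0.02, 0, 0, 0, 0.9], [0.02, 0, 0, 0, 1.02], [0.02, 0, 0, 0, 1.14], [0.02, 0, 0, 0, 1.26], [0.02, 0, 0, 0, 1.38]]]}}

```text
time_s: 24.33
tool_pos: [0.4952, 0.067, 0.2398]
tool_rot: [-147.2, -7.5, 5.8]
force: [0.6, -0.2, -3.3]
grip_width: 0.0295
```

```bash
python3 o.py; python3 -c "
from hfit import *
T=[tool(*s,2) for s in SH]; p,Rt=cur(); print('nominal err B',np.degrees((Rt.inv()*T[2][1]).as_rotvec()).round(1)); steps([(T[2][0],0)])
"
```

```text
24.3333 q [-49.3   -1.08  62.58 109.83 -33.09  77.95 -59.54] p [0.4952 0.067  0.2398] rpy [-147.17   -7.46    5.81] F [ 0.6 -0.2 -3.3] w 0.0295
[[ 0.9864  0.1551  0.0537]
 [ 0.1003 -0.8289  0.5503]
 [ 0.1298 -0.5375 -0.8332]]
nominal err B [ 1.7 -1.8 10.6]
shift [0.002  0.0051 0.0009] turn 0 rows 0.1
```

Request:
{"op": "servo_tool", "data": {"plan": [[[0.02, 0, 0.001, 0, 0.09], [0.02, 0, 0.001, 0, 0.16], [0.02, 0, 0.001, 0, 0.185], [0.02, 0, 0.001, 0, 0.185], [0.02, 0, 0.001, 0, 0.185], [0.02, 0, 0.001, 0, 0.185], [0.02, 0, 0.001, 0, 0.185], [0.02, 0, 0.001, 0, 0.185], [0.02, 0, 0.001, 0, 0.185], [0.02, 0, 0.001, 0, 0.185], [0.02, 0, 0.001, 0, 0.185], [0.02, 0, 0.001, 0, 0.185]]]}}

```text
time_s: 25.33
tool_pos: [0.4953, 0.0662, 0.2393]
tool_rot: [-146.5, -1.7, -3.1]
force: [-0.1, 0.0, -1.7]
grip_width: 0.0296
```

Request:
{"op": "servo_tool", "data": {"plan": [[[0.02, 0, 0, 0, 0], [0.02, 0, 0, 0, 0], [0.02, 0, 0, 0, 0], [0.02, 0, 0, 0, 0], [0.02, 0, 0, 0, 0], [0.02, 0, 0, 0, 0]]]}}

```text
time_s: 25.83
tool_pos: [0.4953, 0.0662, 0.2393]
tool_rot: [-146.5, -1.6, -3.1]
force: [0.5, -1.6, -1.7]
grip_width: 0.0293
```

```bash
python3 o.py; python3 -c "
from hfit import *
hp,hR=hfit(('scene','top'))
t=SH[2]; print('goal err pos (world)',(t[0]-hp).round(4),'rot',np.degrees((hR.inv()*t[1]).as_rotvec()).round(1))
p,Rt=cur(); q=readout.get_obs()['qpos']
tl=1.65
for w,tt in [((.50,-.05,.33),0),((.52,-.25,.40),0),((.35,-.48,.40),-.6),((0.02,-.55,.34),-.6)]:
    Rt=Rt*R.from_euler('z',tt); q,e,a=ik(np.array(w),Rt,q,m=.5); print(w,q.round(1),e.round(4),a.round(3))
steps([((.50,-.05,.33),0),((.52,-.25,.40),0),((.35,-.48,.40),-.6),((0.02,-.55,.34),-.6)])
"
```

```text
25.8333 q [-49.05  -0.91  62.51 109.82 -33.23  78.01 -69.91] p [0.4953 0.0662 0.2393] rpy [-146.46   -1.65   -3.09] F [ 0.5 -1.6 -1.7] w 0.0293
[[ 0.9981 -0.029   0.0537]
 [-0.0538 -0.8332  0.5504]
 [ 0.0288 -0.5522 -0.8332]]
house in nominal grip: n 1680 shift mm [ 0.7  0.1 -2.3] rot deg [ 0.3 -0.7 -0.1] med res 0.0011
goal err pos (world) [-0.0009 -0.001   0.0011] rot [-1.8 -1.3  0. ]
(0.5, -0.05, 0.33) [-36.5   6.5  66.8  96.2 -36.1  96.3 -60.8] 0.0 0.0
(0.52, -0.25, 0.4) [  6.8  25.5  50.   69.1 -44.3 117.2 -46.8] 0.0 0.001
(0.35, -0.48, 0.4) [ 86.2  34.4 -44.4  56.2  -3.3 117.2 -16.6] 0.0202 2.16
(0.02, -0.55, 0.34) [ 91.   27.5  -4.8  66.   -3.5 117.2  61.4] 0.025 2.564
shift [ 0.0135  0.0466 -0.1393] turn 0 rows 3.5
shift [ 0.0327  0.1274 -0.1673] turn 0 rows 5.1
shift [-0.1573  0.1966 -0.1357] turn -0.6 rows 6.9
shift [-0.3272 -0.1015 -0.0062] turn -0.6 rows 8.2
```

```bash
python3 -c "
from hfit import *
p0,R0=cur(); q0=readout.get_obs()['qpos']
for path in ([((.50,-.05,.29),0),((.50,-.25,.28),-.3),((.36,-.40,.28),-.6),((-0.02,-.50,.28),-.6)],[((.48,-.05,.30),0),((.45,-.25,.28),-.3),((.30,-.38,.27),-.6),((-0.03,-.47,.27),-.6)]):
  p,Rt,q=p0,R0,q0
  for w,tt in path:
    Rt=Rt*R.from_euler('z',tt); q,e,a=ik(np.array(w),Rt,q,m=.5); print(w,q.round(1),e.round(4),a.round(3))
  steps(path)
"
```

```text
(0.5, -0.05, 0.29) [-34.6   8.4  65.7  99.8 -37.4  93.2 -57.3] 0.0 0.0
(0.5, -0.25, 0.28) [  0.5  28.   56.9  83.5 -44.2 107.7 -19.1] 0.0 0.0
(0.36, -0.4, 0.28) [ 23.7  30.6  51.4  78.2 -36.4 113.5  31.4] 0.0 0.0
(-0.02, -0.5, 0.28) [ 59.2  31.2  48.1  76.1 -16.5 115.5 100.4] 0.0 0.0
shift [ 0.0124  0.0687 -0.1059] turn 0 rows 3.0
shift [ 0.0105  0.1722 -0.1017] turn -0.3 rows 4.8
shift [-0.1639  0.0844 -0.0901] turn -0.6 rows 4.9
shift [-0.3063 -0.2343 -0.0754] turn -0.6 rows 9.4
(0.48, -0.05, 0.3) [-39.6   3.2  68.6 101.2 -33.4  92.4 -60.2] 0.0 0.0
(0.45, -0.25, 0.28) [ -1.7  23.6  60.   89.1 -40.2 106.8 -16.4] 0.0 0.0
(0.3, -0.38, 0.27) [ 21.4  25.5  54.8  86.4 -31.5 110.9  35.6] 0.0 0.0
(-0.03, -0.47, 0.27) [ 56.1  28.3  50.8  81.9 -14.9 113.  101.5] 0.0 0.0
shift [-0.0073  0.0637 -0.1154] turn 0 rows 3.2
shift [-0.0198  0.1786 -0.095 ] turn -0.3 rows 4.9
shift [-0.1716  0.0706 -0.0713] turn -0.6 rows 4.8
shift [-0.268  -0.2017 -0.0672] turn -0.6 rows 8.2
```

Request:
{"op": "servo_tool", "data": {"plan": [[[0.02, -0.003, 0.02, -0.04, 0], [0.02, -0.005, 0.042, -0.077, 0], [0.02, -0.007, 0.064, -0.115, 0], [0.02, -0.007, 0.064, -0.115, 0]]]}}

```text
time_s: 26.27
tool_pos: [0.4812, -0.0578, 0.3023]
tool_rot: [-146.7, -2.0, -3.6]
force: [-0.0, -0.8, -2.6]
grip_width: 0.0295
```

Request:
{"op": "servo_tool", "data": {"plan": [[[0.02, -0.02, 0.179, -0.095, -0.3], [0.02, -0.02, 0.179, -0.095, -0.3], [0.02, -0.02, 0.179, -0.095, -0.3], [0.02, -0.02, 0.179, -0.095, -0.3], [0.02, -0.02, 0.179, -0.095, -0.3], [0.02, -0.02, 0.179, -0.095, -0.3]]]}}

```text
time_s: 26.77
tool_pos: [0.4484, -0.2616, 0.2813]
tool_rot: [-148.5, -11.1, 10.8]
force: [0.4, 0.1, -1.7]
grip_width: 0.0295
```

```bash
python3 o.py; python3 -c "
from mv import *
steps([((.32,-.40,.28),-.3),((-0.03,-.49,.28),-.3)])
"
```

```text
26.7667 q [ -3.12  26.23  64.91  88.43 -42.38 108.44 -14.12] p [ 0.4484 -0.2616  0.2813] rpy [-148.48  -11.12   10.81] F [ 0.4  0.1 -1.7] w 0.0295
[[ 0.9638  0.2589  0.0635]
 [ 0.1839 -0.8184  0.5444]
 [ 0.1929 -0.513  -0.8364]]
shift [-0.1494  0.0808 -0.0824] turn -0.3 rows 4.5
shift [-0.3331 -0.1208 -0.0712] turn -0.3 rows 8.7
```

Request:
{"op": "servo_tool", "data": {"plan": [[[0.02, -0.15, 0.081, -0.082, -0.3], [0.02, -0.15, 0.081, -0.082, -0.3], [0.02, -0.15, 0.081, -0.082, -0.3], [0.02, -0.15, 0.081, -0.082, -0.3], [0.02, -0.15, 0.081, -0.082, -0.3]]]}}

```text
time_s: 27.18
tool_pos: [0.3166, -0.4032, 0.2788]
tool_rot: [-152.7, -19.5, 26.1]
force: [-0.3, -0.0, -1.9]
grip_width: 0.0296
```

Request:
{"op": "servo_tool", "data": {"plan": [[[0.02, -0.333, -0.121, -0.071, -0.3], [0.02, -0.333, -0.121, -0.071, -0.3], [0.02, -0.333, -0.121, -0.071, -0.3], [0.02, -0.333, -0.121, -0.071, -0.3], [0.02, -0.333, -0.121, -0.071, -0.3], [0.02, -0.333, -0.121, -0.071, -0.3], [0.02, -0.333, -0.121, -0.071, -0.3], [0.02, -0.333, -0.121, -0.071, -0.3], [0.02, -0.333, -0.121, -0.071, -0.3], [0.02, -0.333, -0.121, -0.071, -0.3]]]}}

```text
time_s: 28.02
tool_pos: [-0.0414, -0.4918, 0.2789]
tool_rot: [-159.3, -26.2, 42.5]
force: [-1.0, 1.0, -2.6]
grip_width: 0.0294
```

Request:
{"op": "servo_tool", "data": {"plan": [[[0.02, 0, 0, -0.3, 0], [0.02, 0, 0, -0.3, 0]]]}}

```text
time_s: 28.18
tool_pos: [-0.0369, -0.5034, 0.281]
tool_rot: [-157.8, -28.0, 42.1]
force: [-0.2, -0.8, -5.6]
grip_width: 0.0294
```

Request:
{"op": "servo_tool", "data": {"plan": [[[0.02, 0, 0, -0.3, 0], [0.02, 0, 0, -0.3, 0]]]}}

```text
time_s: 28.35
tool_pos: [-0.0376, -0.5151, 0.2859]
tool_rot: [-157.6, -28.3, 42.2]
force: [0.0, -0.7, -4.6]
grip_width: 0.0294
```

```bash
python3 o.py
```

```text
28.35 q [ 82.72  28.78  15.41  70.54  -7.07 117.11  55.37] p [-0.0376 -0.5151  0.2859] rpy [-157.64  -28.3    42.21] F [ 0.  -0.7 -4.6] w 0.0294
[[ 0.6522  0.7549  0.0692]
 [ 0.5915 -0.5639  0.5763]
 [ 0.474  -0.3349 -0.8143]]
```

Now at the q6 limit; repeated short untilt calls.

Request:
{"op": "servo_tool", "data": {"plan": [[[0.02, 0, 0, -0.3, 0], [0.02, 0, 0, -0.3, 0]]]}}

```text
time_s: 28.52
tool_pos: [-0.0392, -0.5341, 0.3073]
tool_rot: [-160.1, -26.1, 43.3]
force: [0.8, 0.3, -4.8]
grip_width: 0.0294
```

Request:
{"op": "servo_tool", "data": {"plan": [[[0.02, 0, 0, -0.3, 0], [0.02, 0, 0, -0.3, 0]]]}}

```text
time_s: 28.68
tool_pos: [-0.0394, -0.5516, 0.3283]
tool_rot: [-163.4, -24.2, 44.8]
force: [-2.0, 0.2, -3.1]
grip_width: 0.0294
```

Request:
{"op": "servo_tool", "data": {"plan": [[[0.02, 0, 0, -0.3, 0], [0.02, 0, 0, -0.3, 0]]]}}

```text
time_s: 28.85
tool_pos: [-0.0418, -0.565, 0.3482]
tool_rot: [-165.5, -22.0, 45.4]
force: [1.7, 0.9, -2.0]
grip_width: 0.0295
```

Request:
{"op": "servo_tool", "data": {"plan": [[[0.02, 0, 0, -0.3, 0], [0.02, 0, 0, -0.3, 0]]]}}

```text
time_s: 29.02
tool_pos: [-0.0426, -0.5751, 0.3682]
tool_rot: [-167.6, -20.0, 46.2]
force: [-0.3, 1.3, -2.1]
grip_width: 0.0294
```

```bash
python3 o.py
```

```text
29.0167 q [ 92.65  26.73   1.42  58.92  -3.88 117.6   51.35] p [-0.0426 -0.5751  0.3682] rpy [-167.57  -20.05   46.18] F [-0.3  1.3 -2.1] w 0.0294
[[ 0.6505  0.7557  0.0765]
 [ 0.6778 -0.623   0.3905]
 [ 0.3428 -0.2021 -0.9174]]
```

Request:
{"op": "servo_tool", "data": {"plan": [[[0.02, -0.06, -0.07, -0.3, 0], [0.02, -0.06, -0.07, -0.3, 0]]]}}

```text
time_s: 29.18
tool_pos: [-0.0674, -0.5815, 0.3872]
tool_rot: [-169.5, -18.0, 46.9]
force: [-0.1, 0.5, -1.1]
grip_width: 0.0295
```

Request:
{"op": "servo_tool", "data": {"plan": [[[0.02, -0.06, -0.07, -0.3, 0], [0.02, -0.06, -0.07, -0.3, 0]]]}}

```text
time_s: 29.35
tool_pos: [-0.0932, -0.5853, 0.4077]
tool_rot: [-171.1, -15.8, 47.4]
force: [-0.6, -0.5, -1.4]
grip_width: 0.0293
```

Request:
{"op": "servo_tool", "data": {"plan": [[[0.02, -0.06, -0.07, -0.3, 0], [0.02, -0.06, -0.07, -0.3, 0]]]}}

```text
time_s: 29.52
tool_pos: [-0.1179, -0.5867, 0.43]
tool_rot: [-172.7, -13.5, 47.8]
force: [-0.8, 0.7, -2.4]
grip_width: 0.0294
```

Request:
{"op": "servo_tool", "data": {"plan": [[[0.02, -0.06, -0.07, -0.3, 0], [0.02, -0.06, -0.07, -0.3, 0]]]}}

```text
time_s: 29.68
tool_pos: [-0.1418, -0.5856, 0.4535]
tool_rot: [-174.1, -11.0, 48.0]
force: [-0.6, 0.3, -0.8]
grip_width: 0.0292
```

```bash
python3 o.py
```

```text
29.6833 q [ 95.55  23.52   9.89  51.58  -4.04 117.64  62.18] p [-0.1418 -0.5856  0.4535] rpy [-174.09  -10.98   48.04] F [-0.6  0.3 -0.8] w 0.0292
[[ 0.6563  0.7528  0.0501]
 [ 0.73   -0.6504  0.2098]
 [ 0.1905 -0.1011 -0.9765]]
```

Request:
{"op": "servo_tool", "data": {"plan": [[[0.02, -0.04, 0.03, -0.3, 0], [0.02, -0.04, 0.03, -0.3, 0]]]}}

```text
time_s: 29.85
tool_pos: [-0.1423, -0.5941, 0.4763]
tool_rot: [-175.5, -8.4, 48.2]
force: [0.1, 0.5, -1.8]
grip_width: 0.029
```

Request:
{"op": "servo_tool", "data": {"plan": [[[0.02, -0.04, 0.03, -0.3, 0], [0.02, -0.04, 0.03, -0.3, 0]]]}}

```text
time_s: 30.02
tool_pos: [-0.1403, -0.6001, 0.4995]
tool_rot: [-176.9, -5.9, 48.4]
force: [-0.1, 0.2, -0.9]
grip_width: 0.0298
```

Request:
{"op": "servo_tool", "data": {"plan": [[[0.02, -0.04, 0.03, -0.3, 0], [0.02, -0.04, 0.03, -0.3, 0]]]}}

```text
time_s: 30.18
tool_pos: [-0.1388, -0.6025, 0.5237]
tool_rot: [-178.3, -3.5, 48.6]
force: [0.4, 0.6, -1.4]
grip_width: 0.0292
```

```bash
python3 o.py
```

```text
30.1833 q [ 94.73  21.76  10.65  44.74  -4.46 117.64  61.43] p [-0.1388 -0.6025  0.5237] rpy [-178.28   -3.47   48.55] F [ 0.4  0.6 -1.4] w 0.0292
[[ 0.6607  0.7504  0.0176]
 [ 0.7482 -0.6603  0.0652]
 [ 0.0605 -0.0299 -0.9977]]
```

Request:
{"op": "servo_tool", "data": {"plan": [[[0.02, -0.03, 0.02, -0.3, 0], [0.02, -0.03, 0.02, -0.3, 0]]]}}

```text
time_s: 30.35
tool_pos: [-0.1372, -0.5988, 0.55]
tool_rot: [-179.6, -1.0, 48.6]
force: [-0.7, 0.1, -0.8]
grip_width: 0.0294
```

```bash
python3 o.py;  python3 -c "
from hfit import *
W=[((.25,-.60,.45),-.6),((.50,-.38,.40),-.9),((.5825,-.2525,.28),-.785)]
p,Rt=cur(); q=readout.get_obs()['qpos']
for w,tt in W:
    Rt=Rt*R.from_euler('z',tt); q,e,a=ik(np.array(w),Rt,q,m=.5); print(w,q.round(1),e.round(4),a.round(3))
steps(W)
# plinth refine from first images
for n in ('top','scene'):
    c=dict(np.load(f'pics/{n}0.npz')); X=cloud(c); 
    m=(np.abs(X[...,0]-.5825)<.08)&(np.abs(X[...,1]+.2525)<.08)&(X[...,2]>.010)&(X[...,2]<.024)
    r=cv2.minAreaRect(X[m][:,:2].astype(np.float32)*1000); print(n,r, np.median(X[m][:,2]))
    # pegs
    m=(np.abs(X[...,0]-.5705)<.03)&(np.abs(X[...,1]+.2525)<.04)&(X[...,2]>.0255)&(X[...,2]<.04); P_=X[m]
    for s in (1,-1):
        k=P_[(P_[:,1]+.2525)*s>0]; print(n,'peg',len(k),k.mean(0).round(4))
"
```

```text
30.35 q [ 94.15  20.28  11.32  43.43  -4.55 117.64  61.38] p [-0.1372 -0.5988  0.55  ] rpy [-179.64   -1.01   48.63] F [-0.7  0.1 -0.8] w 0.0294
[[ 0.6608  0.7505  0.0069]
 [ 0.7503 -0.6608  0.0174]
 [ 0.0177 -0.0063 -0.9998]]
(0.25, -0.6, 0.45) [ 67.9  19.8  -3.7  55.6   0.5 105.3  57.5] 0.0 0.0
(0.5, -0.38, 0.4) [ 50.2  16.1 -19.9  66.9   4.4  98.1  76.2] 0.0 0.0
(0.5825, -0.2525, 0.28) [ 45.   17.8 -30.   79.5   7.8  84.9 105.1] 0.0 0.0
shift [0.2532 0.292  0.1026] turn -0.6 rows 9.6
shift [0.2478 0.2211 0.0556] turn -0.9 rows 8.1
shift [0.032  0.1462 0.1228] turn -0.785 rows 6.3
top ((575.8283081054688, -254.0291748046875), (111.89849853515625, 133.9742431640625), 88.26078796386719) 0.017606015551824283
top peg 9 [ 0.571  -0.2297  0.0289]
top peg 7 [ 0.5745 -0.2732  0.0295]
scene ((584.6298217773438, -251.14321899414062), (125.08051300048828, 115.19642639160156), 1.196129560470581) 0.01753125042002468
scene peg 7 [ 0.5747 -0.2312  0.0281]
scene peg 7 [ 0.5746 -0.2674  0.0301]
```

Request:
{"op": "servo_tool", "data": {"plan": [[[0.02, 0.253, 0.292, 0.103, -0.6], [0.02, 0.253, 0.292, 0.103, -0.6], [0.02, 0.253, 0.292, 0.103, -0.6], [0.02, 0.253, 0.292, 0.103, -0.6], [0.02, 0.253, 0.292, 0.103, -0.6], [0.02, 0.253, 0.292, 0.103, -0.6], [0.02, 0.253, 0.292, 0.103, -0.6], [0.02, 0.253, 0.292, 0.103, -0.6], [0.02, 0.253, 0.292, 0.103, -0.6], [0.02, 0.253, 0.292, 0.103, -0.6]]]}}

```text
time_s: 31.18
tool_pos: [0.2555, -0.598, 0.4481]
tool_rot: [179.6, -1.2, 83.4]
force: [0.8, 0.5, -2.4]
grip_width: 0.0298
```

```bash
python3 o.py;  python3 -c "
from hfit import *
steps([((.57,-.42,.38),-.9),((.70,-.2525,.35),-.785)])
"
```

```text
31.1833 q [ 67.76  19.88  -4.17  55.77   0.46 105.22  57.32] p [ 0.2555 -0.598   0.4481] rpy [179.62  -1.22  83.38] F [ 0.8  0.5 -2.4] w 0.0298
[[ 0.1153  0.9933  0.009 ]
 [ 0.9931 -0.1155  0.0203]
 [ 0.0212  0.0066 -0.9998]]
shift [0.2116 0.2914 0.0745] turn -0.9 rows 8.8
shift [0.0265 0.2097 0.0346] turn -0.785 rows 6.3
```

Request:
{"op": "servo_tool", "data": {"plan": [[[0.02, 0.212, 0.291, 0.074, -0.9], [0.02, 0.212, 0.291, 0.074, -0.9], [0.02, 0.212, 0.291, 0.074, -0.9], [0.02, 0.212, 0.291, 0.074, -0.9], [0.02, 0.212, 0.291, 0.074, -0.9], [0.02, 0.212, 0.291, 0.074, -0.9], [0.02, 0.212, 0.291, 0.074, -0.9], [0.02, 0.212, 0.291, 0.074, -0.9], [0.02, 0.212, 0.291, 0.074, -0.9], [0.02, 0.212, 0.291, 0.074, -0.9]]]}}

```text
time_s: 32.02
tool_pos: [0.5775, -0.4096, 0.3771]
tool_rot: [178.4, -0.8, 135.8]
force: [1.5, 2.5, -2.7]
grip_width: 0.0295
```

Request:
{"op": "servo_tool", "data": {"plan": [[[0.02, 0.026, 0.21, 0.034, -0.78], [0.02, 0.026, 0.21, 0.034, -0.78], [0.02, 0.026, 0.21, 0.034, -0.78], [0.02, 0.026, 0.21, 0.034, -0.78], [0.02, 0.026, 0.21, 0.034, -0.78], [0.02, 0.026, 0.21, 0.034, -0.78], [0.02, 0.026, 0.21, 0.034, -0.78], [0.02, 0.026, 0.21, 0.034, -0.78], [0.02, 0.026, 0.21, 0.034, -0.78], [0.02, 0.026, 0.21, 0.034, -0.78]]]}}

```text
time_s: 32.85
tool_pos: [0.7048, -0.2419, 0.35]
tool_rot: [178.4, 0.6, -179.7]
force: [0.0, 0.1, -1.7]
grip_width: 0.0295
```

```bash
python3 o.py;  python3 -c "
from hfit import *
c=read_camera('wrist'); np.savez('pics/w2.npz',**c); cv2.imwrite('pics/w2.png',c['image'][:,:,::-1])
X=cloud(c); rgb=c['image'].astype(int); g=(rgb[...,1]>1.3*rgb[...,0])&(rgb[...,1]>1.2*rgb[...,2])
m=(np.abs(X[...,0]-.5825)<.08)&(np.abs(X[...,1]+.2525)<.08)&(X[...,2]>.012)&(X[...,2]<.024)
print(m.sum(),cv2.minAreaRect(X[m][:,:2].astype(np.float32)*1000),np.median(X[m][:,2]))
m=(np.abs(X[...,0]-.5705)<.03)&(np.abs(X[...,1]+.2525)<.04)&(X[...,2]>.0255)&(X[...,2]<.04); P_=X[m]
for s in (1,-1):
    k=P_[(P_[:,1]+.2525)*s>0]; print('peg',len(k),k.mean(0).round(4) if len(k) else '')
hfit(('scene','top'))
"
```

```text
32.85 q [ 32.74  32.64 -28.54  51.6   13.4   98.42 100.48] p [ 0.7048 -0.2419  0.35  ] rpy [ 178.39    0.61 -179.75] F [ 0.   0.1 -1.7] w 0.0295
[[-0.9999 -0.0047  0.0105]
 [-0.0044  0.9996  0.0281]
 [-0.0106  0.0281 -0.9995]]
6948 ((583.9866943359375, -253.47357177734375), (110.20333862304688, 119.89570617675781), 89.52027130126953) 0.01848701690475449
peg 44 [ 0.5729 -0.2356  0.029 ]
peg 43 [ 0.5724 -0.2712  0.0291]
house in nominal grip: n 1590 shift mm [ 2.4  0.4 -2.8] rot deg [-0.2 -0.4 -0.1] med res 0.001
```

View pics/w2.png

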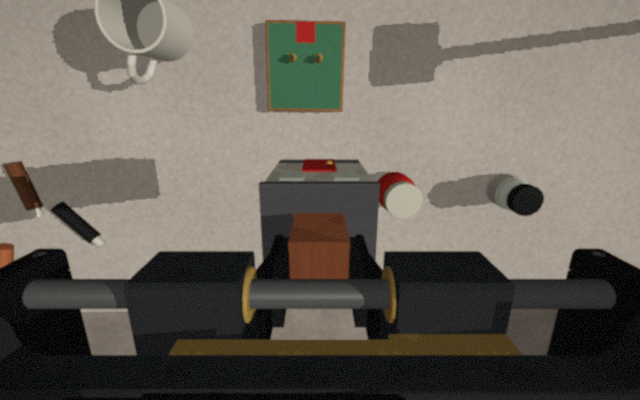

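Request:
{"op": "servo_tool", "data": {"plan": [[[0.02, 0.06, -0.005, 0.03, 0], [0.02, 0.09, -0.01, 0.06, 0], [0.02, 0.12, -0.012, 0.09, 0], [0.02, 0.12, -0.012, 0.11, 0], [0.02, 0.12, -0.012, 0.12, 0], [0.02, 0.12, -0.012, 0.12, 0], [0.02, 0.12, -0.012, 0.12, 0]]]}}

```text
time_s: 33.58
tool_pos: [0.5867, -0.2513, 0.2292]
tool_rot: [178.4, 0.7, -179.8]
force: [1.1, -0.2, -1.5]
grip_width: 0.0295
```

```bash
python3 o.py; cat > rel.py <<'E'
from hfit import *
def pfit(c):
    W=cloud(c).reshape(-1,3); W=W[np.isfinite(W).all(1)]; q=W-np.array([.583,-.253,0])
    q=q[(np.abs(q[:,0])<.09)&(np.abs(q[:,1])<.085)&(q[:,2]>.004)&(q[:,2]<.022)]
    def f(v):
        x=R.from_euler('z',v[2]).inv().apply(q-np.array([v[0],v[1],v[3]])); return sdbox(x,[-.06,-.055,-.02],[.06,.055,.018])
    r=least_squares(f,np.zeros(4),loss='soft_l1',f_scale=.002); v=r.x
    return np.round([.583+v[0],-.253+v[1],v[3]],4),np.degrees(v[2]).round(2),np.median(np.abs(r.fun)).round(4)
if __name__=="__main__":
    for f in ("top0","scene0","w2"): print(f,*pfit(dict(np.load(f"pics/{f}.npz"))))
    for n in ("top","scene"):
        hp,hR=hfit((n,)); print(n,"house",hp.round(4),hR.as_euler('xyz',degrees=True).round(2))
E
python3 rel.py
```

```text
33.5833 q [ 45.19  19.28 -29.85  83.55   7.82  79.47 105.59] p [ 0.5867 -0.2513  0.2292] rpy [ 178.37    0.7  -179.77] F [ 1.1 -0.2 -1.5] w 0.0295
[[-0.9999 -0.0044  0.0122]
 [-0.0041  0.9996  0.0285]
 [-0.0123  0.0284 -0.9995]]
top0 [ 0.5821 -0.253  -0.0006] -1.35 0.0024
scene0 [ 5.839e-01 -2.527e-01 -3.000e-04] -0.47 0.0015
w2 [ 5.837e-01 -2.534e-01  5.000e-04] 0.08 0.0006
house in nominal grip: n 133 shift mm [2.4 1.1 0.1] rot deg [ 0.4 -0.7  0.3] med res 0.0008
top house [ 0.5907 -0.2466  0.105 ] [ 2.   -1.46  0.48]
house in nominal grip: n 1043 shift mm [ 3.5  0.7 -2.6] rot deg [-0.2 -0.6 -0.2] med res 0.0011
scene house [ 0.5936 -0.2469  0.1038] [ 1.44 -1.49  0.06]
```

Request:
{"op": "servo_tool", "data": {"plan": [[[0.02, 0.009, -0.008, 0.015, 0.005], [0.02, 0.009, -0.008, 0.03, 0.005], [0.02, 0.009, -0.008, 0.045, 0.005], [0.02, 0.009, -0.008, 0.057, 0.005], [0.02, 0.009, -0.008, 0.062, 0.005], [0.02, 0.009, -0.008, 0.062, 0.005], [0.02, 0.009, -0.008, 0.062, 0.005], [0.02, 0.009, -0.008, 0.062, 0.005]]]}}

```text
time_s: 34.35
tool_pos: [0.5819, -0.2573, 0.1703]
tool_rot: [178.5, 1.0, -179.9]
force: [-0.1, 1.5, -2.1]
grip_width: 0.0293
```

```bash
python3 o.py; python3 rel.py; python3 - <<'E'
from hfit import *
c=read_camera("scene"); i=c["image"][140:230,220:320]; cv2.imwrite("pics/s3.png",cv2.resize(i,None,fx=6,fy=6,interpolation=3)[:,:,::-1])
E
```

```text
34.35 q [ 45.81  20.65 -29.35  88.68   8.56  72.8  105.67] p [ 0.5819 -0.2573  0.1703] rpy [ 178.47    1.04 -179.94] F [-0.1  1.5 -2.1] w 0.0293
[[-0.9998 -0.0015  0.0181]
 [-0.001   0.9996  0.0268]
 [-0.0181  0.0268 -0.9995]]
top0 [ 0.5821 -0.253  -0.0006] -1.35 0.0024
scene0 [ 5.839e-01 -2.527e-01 -3.000e-04] -0.47 0.0015
w2 [ 5.837e-01 -2.534e-01  5.000e-04] 0.08 0.0006
house in nominal grip: n 105 shift mm [2.  0.8 0.6] rot deg [ 0.2 -0.3  0.5] med res 0.0006
top house [ 0.5862 -0.2532  0.0465] [ 1.71 -1.39  0.56]
house in nominal grip: n 968 shift mm [ 3.7  0.9 -2.8] rot deg [ 0.  -0.7 -0.3] med res 0.0011
scene house [ 0.5878 -0.2531  0.0432] [ 1.58 -1.76 -0.3 ]
```

View pics/s3.png

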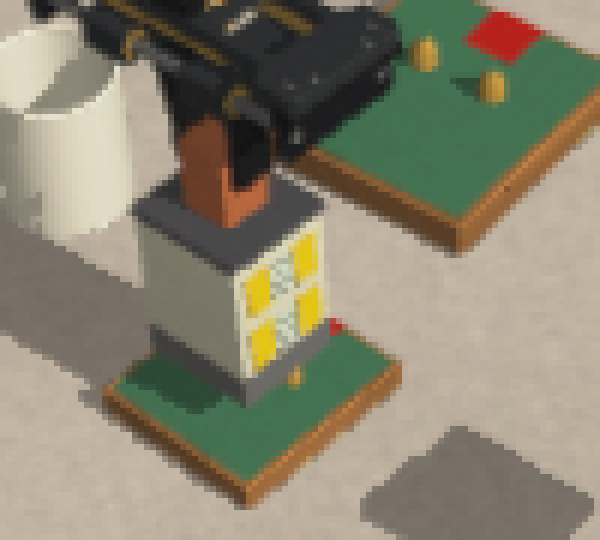

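Request:
{"op": "servo_tool", "data": {"plan": [[[0.02, 0.0045, -0.0005, 0.0, 0], [0.02, 0.0045, -0.0005, 0.003, 0], [0.02, 0.0045, -0.0005, 0.006, 0], [0.02, 0.0045, -0.0005, 0.009, 0], [0.02, 0.0045, -0.0005, 0.012, 0], [0.02, 0.0045, -0.0005, 0.015, 0], [0.02, 0.0045, -0.0005, 0.015, 0], [0.02, 0.0045, -0.0005, 0.015, 0]]]}}

```text
time_s: 35.17
tool_pos: [0.5771, -0.2574, 0.1545]
tool_rot: [178.4, 1.0, -180.0]
force: [0.4, -0.3, -2.9]
grip_width: 0.0299
```

```bash
python3 o.py; python3 rel.py|tail -4
```

```text
35.1667 q [ 46.06  20.82 -29.24  90.34   8.68  71.08 105.73] p [ 0.5771 -0.2574  0.1545] rpy [ 178.44    0.97 -179.96] F [ 0.4 -0.3 -2.9] w 0.0299
[[-9.999e-01 -1.200e-03  1.690e-02]
 [-8.000e-04  9.996e-01  2.720e-02]
 [-1.690e-02  2.720e-02 -9.995e-01]]
house in nominal grip: n 224 shift mm [-10.7   7.1 -13.4] rot deg [ 4.3  7.4 -0.3] med res 0.0035
top house [ 0.5686 -0.2465  0.0166] [5.85 6.44 0.19]
house in nominal grip: n 1151 shift mm [ 3.9  1.2 -5.9] rot deg [ 0.2 -0.9  0. ] med res 0.0017
scene house [ 0.5834 -0.2527  0.0246] [ 1.77 -1.87  0.04]
```

Request:
{"op": "servo_tool", "data": {"plan": [[[0.02, 0, 0, 0.002, 0], [0.02, 0, 0, 0.004, 0], [0.02, 0, 0, 0.006, 0], [0.02, 0, 0, 0.008, 0], [0.02, 0, 0, 0.01, 0], [0.02, 0, 0, 0.01, 0]]]}}

```text
time_s: 35.77
tool_pos: [0.5783, -0.2571, 0.1465]
tool_rot: [178.5, 1.1, -179.9]
force: [-1.1, 0.7, 3.6]
grip_width: 0.0298
```

```bash
python3 o.py
```

```text
35.7667 q [ 45.95  21.18 -29.2   90.85   8.92  70.11 105.54] p [ 0.5783 -0.2571  0.1465] rpy [ 178.51    1.11 -179.94] F [-1.1  0.7  3.6] w 0.0298
[[-0.9998 -0.0015  0.0193]
 [-0.001   0.9997  0.026 ]
 [-0.0193  0.026  -0.9995]]
```

```bash
python3 - <<'E'
from hfit import *
c=read_camera("scene"); i=c["image"][140:230,220:320]; cv2.imwrite("pics/s4.png",cv2.resize(i,None,fx=6,fy=6,interpolation=3)[:,:,::-1])
W=cloud(c).reshape(-1,3); p,Rt=cur()
m=(np.abs(W[:,0]-.583)<.036)&(np.abs(W[:,1]+.253)<.038)&(W[:,2]>.108)&(W[:,2]<.13); print("roof z",np.median(W[m][:,2]))
E
```

```text
roof z 0.11944084408265576
```

View pics/s4.png

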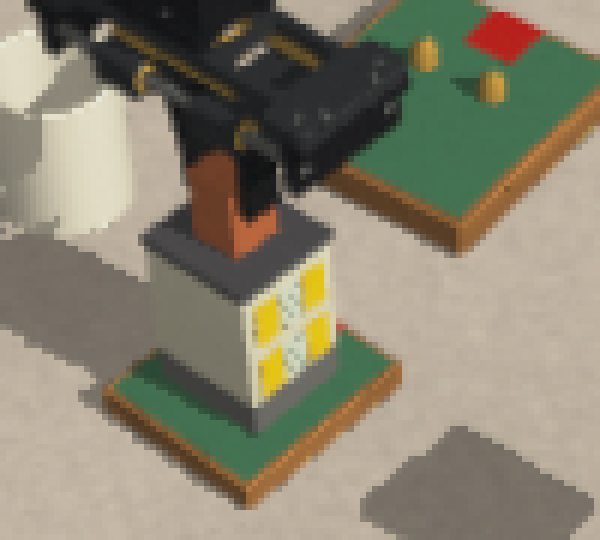

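Request:
{"op": "servo_tool", "data": {"plan": [[[0.02, 0, 0, 0.0015, 0], [0.02, 0, 0, 0.003, 0], [0.02, 0, 0, 0.003, 0]]]}}

```text
time_s: 36.07
tool_pos: [0.5795, -0.2568, 0.1461]
tool_rot: [178.6, 1.2, -179.9]
force: [-2.1, 1.7, 10.7]
grip_width: 0.0295
```

Request:
{"op": "servo_tool", "data": {"plan": [[[0.032, 0, 0, 0, 0], [0.036, 0, 0, 0, 0], [0.045, 0, 0, 0, 0], [0.06, 0, 0, 0, 0], [0.08, 0, 0, 0, 0], [0.08, 0, 0, 0, 0], [0.08, 0, 0, 0, 0], [0.08, 0, 0, 0, 0], [0.08, 0, 0, 0, 0], [0.08, 0, 0, 0, 0]]]}}

```text
time_s: 36.9
tool_pos: [0.5795, -0.2569, 0.1461]
tool_rot: [178.6, 1.2, -179.9]
force: [-1.5, -0.1, 0.2]
grip_width: 0.0776
```

```bash
python3 o.py; python3 - <<'E'
from hfit import *
for n in ("top","scene"):
    c=read_camera(n); W=cloud(c).reshape(-1,3)
    m=(np.abs(W[:,0]-.583)<.036)&(np.abs(W[:,1]+.253)<.038)&(W[:,2]>.108)&(W[:,2]<.13); q=W[m]
    if len(q)>20: print(n,len(q),"roof z",np.median(q[:,2]),cv2.minAreaRect(q[:,:2].astype(np.float32)*1000), np.linalg.lstsq(np.c_[q[:,:2]-[.583,-.253],np.ones(len(q))],q[:,2],rcond=None)[0])
E
```

```text
36.9 q [ 45.89  21.19 -29.2   90.88   8.96  69.91 105.48] p [ 0.5795 -0.2569  0.1461] rpy [ 178.58    1.25 -179.92] F [-1.5 -0.1  0.2] w 0.0776
[[-0.9998 -0.0019  0.0217]
 [-0.0014  0.9997  0.0248]
 [-0.0217  0.0248 -0.9995]]
top 87 roof z 0.11799664419123945 ((582.451904296875, -239.44180297851562), (67.8518295288086, 42.729740142822266), 1.031001091003418) [0.01100894 0.00057536 0.11816672]
scene 274 roof z 0.11799793312609186 ((583.8245239257812, -252.7356414794922), (69.25064086914062, 74.78385925292969), 0.7819801568984985) [-0.02642027 -0.03053622  0.11858109]
```

Released, and the roof is now at 0.118, so the house is home. Retreating upward.

Request:
{"op": "servo_tool", "data": {"plan": [[[0.085, 0, 0, -0.01, 0], [0.085, 0, 0, -0.03, 0], [0.085, 0, 0, -0.06, 0], [0.085, 0, 0, -0.1, 0], [0.085, 0, 0, -0.14, 0], [0.085, 0, 0, -0.16, 0], [0.085, 0, 0, -0.16, 0], [0.085, 0, 0, -0.16, 0]]]}}

```text
time_s: 37.67
tool_pos: [0.5768, -0.2609, 0.3085]
tool_rot: [178.7, 1.5, -179.9]
force: [0.4, 0.3, -0.8]
grip_width: 0.085
```

```bash
python3 o.py; python3 - <<'E'
from hfit import *
for n in ("scene","wrist"):
    c=read_camera(n); W=cloud(c).reshape(-1,3)
    m=(np.abs(W[:,0]-.583)<.05)&(np.abs(W[:,1]+.253)<.05)&(W[:,2]>.108)&(W[:,2]<.13); q=W[m]
    if len(q)>20: print(n,len(q),"roof z",np.median(q[:,2]),cv2.minAreaRect(q[:,:2].astype(np.float32)*1000))
    m=(np.abs(W[:,0]-.583)<.05)&(np.abs(W[:,1]+.253)<.05)&(W[:,2]>.153)&(W[:,2]<.172); q=W[m]
    if len(q)>20: print(n,len(q),"tower z",np.median(q[:,2]),q.mean(0))
    if n=="scene": cv2.imwrite("pics/s5.png",cv2.resize(c["image"][130:310,180:420],None,fx=3,fy=3,interpolation=3)[:,:,::-1])
E
```

```text
37.6667 q [ 46.35  16.59 -29.88  77.69   6.49  86.85 107.39] p [ 0.5768 -0.2609  0.3085] rpy [ 178.68    1.45 -179.91] F [ 0.4  0.3 -0.8] w 0.085
[[-0.9997 -0.0021  0.0253]
 [-0.0015  0.9997  0.023 ]
 [-0.0253  0.0229 -0.9994]]
scene 303 roof z 0.1175191525115955 ((584.004150390625, -253.48500061035156), (69.24237823486328, 77.03715515136719), 3.132690906524658)
scene 99 tower z 0.16059769302611693 [ 0.58551075 -0.2510469   0.16025651]
wrist 2786 roof z 0.11845601729192182 ((583.3154907226562, -254.08421325683594), (67.661865234375, 73.12670135498047), 0.671498715877533)
wrist 965 tower z 0.1628004296352243 [ 0.58187948 -0.25422865  0.16247053]
```

View pics/s5.png

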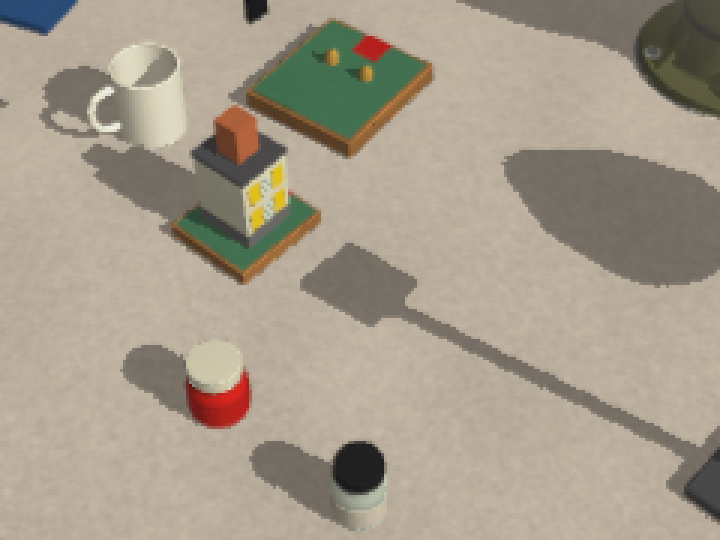

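```bash
python3 -c "
from cell import env; print(env.sign_off())"
```

```text
the job is handed in; nothing more can be done
None
```

I showed the house to the desk camera from all three sides, set it on the smaller green base, let go, and handed the job in at about 38 s. The hand-in reports no verdict, so what follows is from my own measurements.

- **How the tilt was made:** the tool only allows shifts and turns about its own axis. I got the 35° tilt from repeated short moves beyond the arm's reach on the +y side, and removed it the same way on the −y side.
- **Showing:** at the yellow, front and blue holds the wall middle was about 2–5 mm from the focus. The angle error was about 2–3.5° each time, and each hold lasted about 1.2 s or more.
- **Final placement:** the roof reads 117.5–118.5 mm high, against 118 mm when fully seated. The centre is at about (0.583, −0.254), against about (0.583, −0.253) for the base. The direction agrees to about 1° by the wrist camera and 3° by a coarser scene fit. The door faces the mat, and the gripper is open and clear above the house.
- **Bystanders:** in the last picture the mug, paint jar and ink bottle look unmoved; I did not measure them again.
- **What went wrong or disagreed:**
  - **Grip:** the fingers were still closing when I lifted, so they gripped the tower about 20 mm higher than planned. I measured this and corrected for it, and the grip held.
  - **Cameras:** they differed by 1–3 mm on the house and base positions, so I set the final alignment from scene and top readings of both.

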